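Find the hold-down weight whose sole still grips and park it on the slope

ROBOT

A 6-joint arm with a two-finger parallel gripper is mounted at the origin on the work surface. World frame = base frame: x ahead of the robot, y to its left, z up, the work surface at z = 0. Lengths are in m, angles in rad, forces in N, time in s.
With the tool pointing down it reaches from about 0.375 to 0.975 m from the base axis. Payload 3.8 kg.
Tool frame: the origin (TCP) lies at the very end of the fingers, on their centre line; the grasp point (between the pads) lies 19 mm behind it (bot.grip_point_offset is the distance from the TCP to the grasp point, in m); z points along the fingers, x is the direction in which the jaws open and shut, and the axes are right-handed (so a half turn about z gives the same grasp; the last joint's range is limited). The gripper opens to 85 mm and grips with 20 to 120 N. Pads are 22 mm wide; open, the fingers measure 114 mm over their backs; the gripper's body (76 mm by 85 mm) begins 54 mm behind the grasp point. The pads swing forward as they close: fully open they stand 13 mm farther back than shut.
Start: joints at [1.305, 0.264, 1.604, -0, 1.274, -0.037], TCP at [0.153, 0.657, 0.231] pointing down, gripper open.
Joint ranges: [-2.63, 2.63], [-0.94, 2.18], [0.31, 2.57], [-1.31, 4.45], [0, 2.66], [-2.55, 2.55]. Speed limits (rad/s): [2.57, 2.57, 3.14, 3.14, 3.14, 3.14].

INTERFACE

Orientations are given as a rotation vector (axis times angle).
In Python, from workcell import bot, read_camera gives the robot as it stands.
- The arm moves only by the tool arm_command, never from a script. Its argument "rows" is a list of rows, each an object with "delta_rot": the turn, a rotation vector about the tool's x, y, z in rad, a list of three; "xyz": the shift along the tool's x, y, z in m, a list of three; "gripper": the finger opening in m, from 0 to 0.0854. A call has 1 to 12 rows; each row shifts and turns the commanded pose from where the row before left it, along the tool's axes as they then stand; what a row does not reach is not made up. A row lasts 1/10 s, in which the tool goes at most 50 mm and 8.59 degrees, less where a joint would pass 70% of its speed; a pose out of reach is approached as far as the arm can. A call is refused whole if a number of a shift passes 0.05 or a number of a turn 0.15, either way. A call with a gripper value outside its range is refused whole. The fingers move at their own pace and stop on an object; "force" is the grip in N (left out, the last holds). Time passes only in rows, so rows that do not move let the fingers close. It gives the time, the measured TCP pose, the force and the opening at its end, in the units of the state.
- bot.read_state(): the state, without advancing time (a new reading comes with each control period).
- read_camera(name): name is "side" or "top"; returns a dict with "pixels" (480x640x3 uint8, red, green, blue), "range_z" (480x640 float32, m along the optical axis (not along the pixel's ray), 0 where there is no reading), "intrinsics" (3x3 intrinsics, pixels), "dist_coeffs" ([k1, k2, p1, p2, k3] as OpenCV has them; the pictures are not rectified), "camera_from_world" (4x4, takes a point from world to camera coordinates). Camera axes: x right, y up, looking along -z (the intrinsics and any distortion apply to the point x, -y, -z); pixel columns grow to the right and rows downward; lengths in m; the calibration is good to about 2 mm. A picture is of the moment at which its call begins.
- bot.finish_job(): hands the job in, once; it reports no verdict.
The state is a dict: "time": time; "q": joint angles; "joint_vel": joint speeds; "joint_torque": joint torques, N m; "tool_pos": TCP position; "tcp_rot": TCP orientation; "wrist_force": force on the tool from outside, world axes, zero at the start; "torque": the same for the moment, N m; "width": opening from 0.0 (shut) to 1.0 (fully open).
Only numpy, scipy, OpenCV 4.12 (cv2) and the standard library are available. Lean on these libraries where they do the work, as an engineer would, in place of code of your own. Each camera call takes 0.05 s, during which the arm holds its last target.

TASK

Four hold-down weights on the grey test plate look alike, but only one still has a rubber sole that grips; the others are glazed. Before lifting any, slide every one of them at least 3 cm along the plate without pressing down on it hard, and feel which one drags; then set that one gently and flat on the middle of the sloping rest, where it must stay by itself. Leave the other three standing on the plate, let no weight touch the yellow lip of the slope, and leave everything else alone.

Things in the scene. Friction and masses are not known exactly. Their poses are not given: they have to be found in the camera images.
- weight_a_mid (a point): Centre of a blue steel hold-down weight, 60 x 60 mm, 38 mm high, about 0.9 kg, one of four look-alikes, on a captive round black rubber sole 42 mm across, which shows 4 mm below it and has 1.5 mm of up-down play. Point 21 mm above the sole's underside; x, y square to the upright faces, z up. One weight, any of the four, takes 4.8 to 7.8 N to drag; the other three, glazed, 0.6 to 1.2 N.
- weight_b_mid (a point): Centre of a blue steel hold-down weight, 60 x 60 mm, 38 mm high, about 0.9 kg, one of four look-alikes, on a captive round black rubber sole 42 mm across, which shows 4 mm below it and has 1.5 mm of up-down play. Point 21 mm above the sole's underside; x, y square to the upright faces, z up. One weight, any of the four, takes 4.8 to 7.8 N to drag; the other three, glazed, 0.6 to 1.2 N.
- weight_c_mid (a point): Centre of a blue steel hold-down weight, 60 x 60 mm, 38 mm high, about 0.9 kg, one of four look-alikes, on a captive round black rubber sole 42 mm across, which shows 4 mm below it and has 1.5 mm of up-down play. Point 21 mm above the sole's underside; x, y square to the upright faces, z up. One weight, any of the four, takes 4.8 to 7.8 N to drag; the other three, glazed, 0.6 to 1.2 N.
- weight_d_mid (a point): Centre of a blue steel hold-down weight, 60 x 60 mm, 38 mm high, about 0.9 kg, one of four look-alikes, on a captive round black rubber sole 42 mm across, which shows 4 mm below it and has 1.5 mm of up-down play. Point 21 mm above the sole's underside; x, y square to the upright faces, z up. One weight, any of the four, takes 4.8 to 7.8 N to drag; the other three, glazed, 0.6 to 1.2 N.
- plate: Flat grey steel test plate fixed to the bench, 340 (x) x 320 (y) x 6 mm thick, its top 6 mm above the bench; origin at the centre of its underside. The weights start on it, 110 mm or more apart centre to centre.
- slope: Fixed sloping aluminium rest on the bench, origin on the bench under its centre. Its smooth bare top, 170 (along the slope) x 130 mm, rises at 15 degrees (0.268 rad) towards its own +x; its own y is level, across the slope.
- slope_mid (a point): Middle of the sloping rest's top surface, 45 mm above the bench; axes as slope, so the surface's normal is (-0.259, 0, 0.966) in them. A glazed weight let go here slides down to the lip.
- lip: Yellow lip along the low edge of the slope, standing 10 mm proud of it, 81 mm down the slope from the middle; same origin and axes as slope.
- washer: Brass ring, 24 mm across, 5 mm high, lying on the middle of the test plate; leave it alone.
- screwdriver: Orange-handled screwdriver 170 mm long lying between plate and slope; leave it alone.
- grease_tin: Green tin, 44 mm diameter, 50 mm high; leave it alone.
- spray_bottle: White bottle, 64 mm diameter, 170 mm high, at the far side; leave it alone.
- wrench: Steel wrench 160 mm long at the far side; leave it alone.
- jar: Amber jar, 56 mm diameter, 70 mm high, at the far side; leave it alone.

How it is judged:
On the way:
1. all four weights have been dragged, and all stand on the plate (distance of each of weight_a_mid, weight_b_mid, weight_c_mid, weight_d_mid from where it was at the start of the episode above 0.02 m and x of weight_a_mid in the frame of plate between -0.165 and 0.165 m and y of weight_a_mid in the frame of plate between -0.155 and 0.155 m and height (world z) of each of weight_a_mid, weight_b_mid, weight_c_mid, weight_d_mid below 0.035 m and angle between each of weight_a_mid, weight_b_mid, weight_c_mid, weight_d_mid's own z axis and vertical below 0.1 rad and x of weight_b_mid in the frame of plate between -0.165 and 0.165 m and y of weight_b_mid in the frame of plate between -0.155 and 0.155 m and x of weight_c_mid in the frame of plate between -0.165 and 0.165 m and y of weight_c_mid in the frame of plate between -0.155 and 0.155 m and x of weight_d_mid in the frame of plate between -0.165 and 0.165 m and y of weight_d_mid in the frame of plate between -0.155 and 0.155 m), for 0.1 s.
At the end, for the whole second after the job is handed in: One weight, let go, rests flat on the slope (its centre within 60 mm of the slope's middle, leaning 0.19 to 0.34 rad with it); the other three stand upright on the test plate (centres within its outline); all at rest. Only the weight with the good sole can stay there (linear speed of each of weight_a, weight_b, weight_c, weight_d below 0.01 m/s and ((distance between weight_a_mid and slope_mid below 0.06 m and angle between weight_a_mid's own z axis and vertical between 0.19 and 0.34 rad and z of weight_a_mid in the frame of slope_mid below 0.045 m and (x of weight_b_mid in the frame of plate between -0.165 and 0.165 m and y of weight_b_mid in the frame of plate between -0.155 and 0.155 m and height (world z) of weight_b_mid below 0.035 m and angle between weight_b_mid's own z axis and vertical below 0.1 rad) and (x of weight_c_mid in the frame of plate between -0.165 and 0.165 m and y of weight_c_mid in the frame of plate between -0.155 and 0.155 m and height (world z) of weight_c_mid below 0.035 m and angle between weight_c_mid's own z axis and vertical below 0.1 rad) and (x of weight_d_mid in the frame of plate between -0.165 and 0.165 m and y of weight_d_mid in the frame of plate between -0.155 and 0.155 m and height (world z) of weight_d_mid below 0.035 m and angle between weight_d_mid's own z axis and vertical below 0.1 rad)) or (distance between weight_b_mid and slope_mid below 0.06 m and angle between weight_b_mid's own z axis and vertical between 0.19 and 0.34 rad and z of weight_b_mid in the frame of slope_mid below 0.045 m and (x of weight_a_mid in the frame of plate between -0.165 and 0.165 m and y of weight_a_mid in the frame of plate between -0.155 and 0.155 m and height (world z) of weight_a_mid below 0.035 m and angle between weight_a_mid's own z axis and vertical below 0.1 rad) and (x of weight_c_mid in the frame of plate between -0.165 and 0.165 m and y of weight_c_mid in the frame of plate between -0.155 and 0.155 m and height (world z) of weight_c_mid below 0.035 m and angle between weight_c_mid's own z axis and vertical below 0.1 rad) and (x of weight_d_mid in the frame of plate between -0.165 and 0.165 m and y of weight_d_mid in the frame of plate between -0.155 and 0.155 m and height (world z) of weight_d_mid below 0.035 m and angle between weight_d_mid's own z axis and vertical below 0.1 rad)) or (distance between weight_c_mid and slope_mid below 0.06 m and angle between weight_c_mid's own z axis and vertical between 0.19 and 0.34 rad and z of weight_c_mid in the frame of slope_mid below 0.045 m and (x of weight_a_mid in the frame of plate between -0.165 and 0.165 m and y of weight_a_mid in the frame of plate between -0.155 and 0.155 m and height (world z) of weight_a_mid below 0.035 m and angle between weight_a_mid's own z axis and vertical below 0.1 rad) and (x of weight_b_mid in the frame of plate between -0.165 and 0.165 m and y of weight_b_mid in the frame of plate between -0.155 and 0.155 m and height (world z) of weight_b_mid below 0.035 m and angle between weight_b_mid's own z axis and vertical below 0.1 rad) and (x of weight_d_mid in the frame of plate between -0.165 and 0.165 m and y of weight_d_mid in the frame of plate between -0.155 and 0.155 m and height (world z) of weight_d_mid below 0.035 m and angle between weight_d_mid's own z axis and vertical below 0.1 rad)) or (distance between weight_d_mid and slope_mid below 0.06 m and angle between weight_d_mid's own z axis and vertical between 0.19 and 0.34 rad and z of weight_d_mid in the frame of slope_mid below 0.045 m and (x of weight_a_mid in the frame of plate between -0.165 and 0.165 m and y of weight_a_mid in the frame of plate between -0.155 and 0.155 m and height (world z) of weight_a_mid below 0.035 m and angle between weight_a_mid's own z axis and vertical below 0.1 rad) and (x of weight_b_mid in the frame of plate between -0.165 and 0.165 m and y of weight_b_mid in the frame of plate between -0.155 and 0.155 m and height (world z) of weight_b_mid below 0.035 m and angle between weight_b_mid's own z axis and vertical below 0.1 rad) and (x of weight_c_mid in the frame of plate between -0.165 and 0.165 m and y of weight_c_mid in the frame of plate between -0.155 and 0.155 m and height (world z) of weight_c_mid below 0.035 m and angle between weight_c_mid's own z axis and vertical below 0.1 rad)))); the robot touches nothing.
It fails at once if a weight lifted off the plate before every weight had been dragged 2 cm (height (world z) of any of weight_a_mid, weight_b_mid, weight_c_mid, weight_d_mid above 0.045 m and distance of any of weight_a_mid, weight_b_mid, weight_c_mid, weight_d_mid from where it was at the start of the episode below 0.02 m).
It fails at once if a weight touched the lip of the slope (it slid down, or was set too low) (contact force between any of weight_a, weight_b, weight_c, weight_d and lip above 0.3 N).
It fails at once if the plate loaded with more than 110 N in all, that is about 70 N beyond the weights standing on it (contact force between anything else and plate above 110 N).
It fails at once if a weight or the tool pressed on the slope with more than 60 N (contact force between anything else and slope above 60 N).
It fails at once if a bystander moved by more than 3 cm (distance of any of washer, screwdriver, grease_tin, spray_bottle, wrench, jar from where it was at the start of the episode above 0.03 m).
It also fails if it takes over 72 s, if anything falls off the work surface, if the arm or the gripper's body presses on something with over 40 N, if the wrist force passes 120 N, or if a joint passes its speed limit or range.

## Working session

There is one attempt and no reset: what is moved stays moved. The work goes in short steps, Python scripts to look and compute and a tool call to move; the robot and the scene stay as the last step left them, time stands still between calls to the robot, and variables do not carry over. Pictures are saved under pics/ and viewed, and the job is handed in when it is done.

Besides the shell and the picture viewer there is one more tool, called after "Emit:" as name([rows], argument=value, ...), one row to a line, values as JSON. arm_command: Moves the arm, as the interface text tells. Its arguments: {"type":"object","properties":{"rows":{"type":"array","items":{"type":"object","properties":{"delta_rot":{"type":"array","items":{"type":"number"}},"xyz":{"type":"array","items":{"type":"number"}},"gripper":{"type":"number"}}}},"force":{"type":"number"}},"required":["rows"]}

```bash
ls; mkdir -p pics; python3 - <<'E'
from workcell import bot, read_camera
import cv2,numpy as np
for n in ("top","side"):
    c=read_camera(n); cv2.imwrite(f"pics/{n}0.png",c["pixels"][:,:,::-1])
    np.savez(f"{n}0.npz",**c)
    print(n,c["intrinsics"].tolist(),c["dist_coeffs"],np.round(c["camera_from_world"],4).tolist(), (c["range_z"]>0).mean())
s=bot.read_state();print(s, bot.grip_point_offset)
E
```

```text
pics
top [[475.5278893255398, 0.0, 318.76260879193796], [0.0, 475.5278893255398, 242.94650959910112], [0.0, 0.0, 1.0]] [0.03943421 0.         0.         0.         0.        ] [[0.0239, -0.9997, -0.0016, -0.0106], [0.9911, 0.0234, 0.1311, -0.6397], [-0.1311, -0.0047, 0.9914, -0.7916], [0.0, 0.0, 0.0, 1.0]] 0.9959505208333334
side [[531.0753821876361, 0.0, 318.7704582400032], [0.0, 531.0753821876361, 239.46851426615115], [0.0, 0.0, 1.0]] [-0.13186458  0.          0.          0.          0.        ] [[-0.988, -0.1544, -0.0003, 0.5992], [0.1097, -0.7035, 0.7022, -0.1166], [-0.1086, 0.6938, 0.712, -1.1755], [0.0, 0.0, 0.0, 1.0]] 0.9960026041666666
{'time': 0.1, 'q': array([ 1.30508271e+00,  2.64699764e-01,  1.60527373e+00, -2.07738701e-05,
        1.27369739e+00, -3.69027759e-02]), 'joint_vel': array([ 0.00107117, -0.00011714, -0.00488895,  0.0008926 , -0.0002241 ,
        0.00067725]), 'joint_torque': array([-8.18374265e-04, -5.16711724e+01, -3.68589413e+01, -5.84097234e-05,
        6.39005870e-03,  1.46511138e-05]), 'tool_pos': array([0.15293553, 0.65675086, 0.23005213]), 'tcp_rot': array([ 2.4595268 ,  1.95255997, -0.00261039]), 'wrist_force': array([0.53251326, 0.23729307, 0.18843373]), 'torque': array([ 0.03224277,  0.03704067, -0.01446544]), 'width': 0.9998715989198245} 0.0187
```

View pics/top0.png

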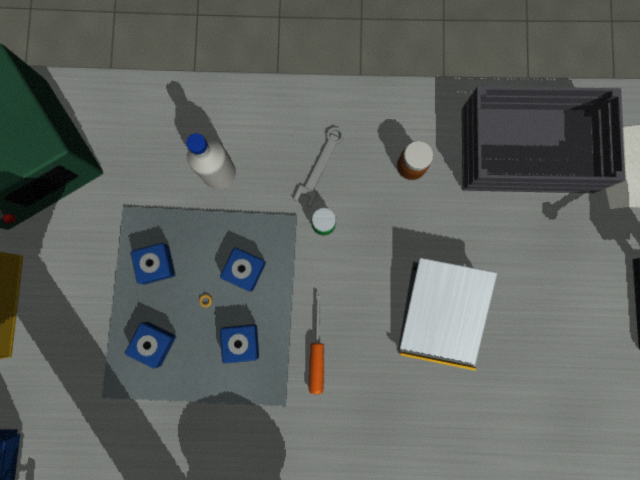

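View pics/side0.png

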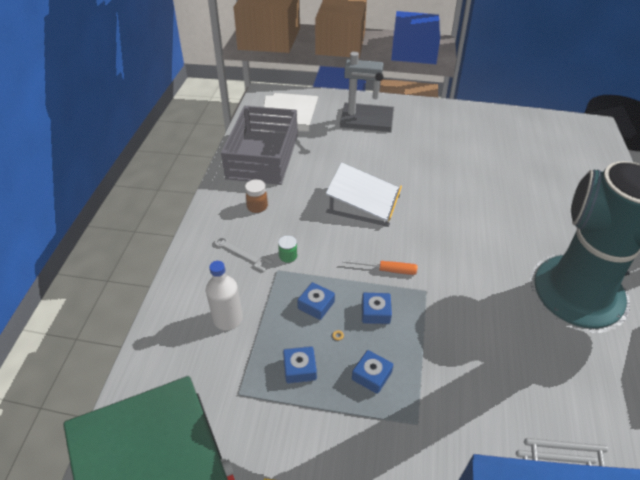

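```bash
cat > h.py <<'E'
import cv2,numpy as np
def ray(c,uv):
    uv=np.asarray(uv,float).reshape(-1,1,2)
    p=cv2.undistortPoints(uv,c["intrinsics"],c["dist_coeffs"]).reshape(-1,2)
    d=np.c_[p[:,0],-p[:,1],-np.ones(len(p))]
    T=c["camera_from_world"];R=T[:3,:3];o=-R.T@T[:3,3]
    return o,d@R   # d scaled so depth=1
def onplane(c,uv,z):
    o,d=ray(c,uv);t=(z-o[2])/d[:,2];return o+t[:,None]*d
def pts(c,uv):
    o,d=ray(c,uv);uv=np.asarray(uv).astype(int).reshape(-1,2);return o+c["range_z"][uv[:,1],uv[:,0]][:,None]*d
def tri(c1,u1,c2,u2):
    o1,d1=ray(c1,u1);o2,d2=ray(c2,u2);d1=d1[0]/np.linalg.norm(d1[0]);d2=d2[0]/np.linalg.norm(d2[0])
    A=np.c_[d1,-d2];s=np.linalg.lstsq(A,o2-o1,rcond=None)[0]
    a=o1+s[0]*d1;b=o2+s[1]*d2;return (a+b)/2,np.linalg.norm(a-b)
def project(c,P):
    P=np.atleast_2d(P);T=c["camera_from_world"];q=P@T[:3,:3].T+T[:3,3]
    q=q*[1,-1,-1];return cv2.projectPoints(q,np.zeros(3),np.zeros(3),c["intrinsics"],c["dist_coeffs"])[0].reshape(-1,2)
E
cat > m.py <<'E'
from h import *
import sys
t=dict(np.load(f"top{sys.argv[1]}.npz"));s=dict(np.load(f"side{sys.argv[1]}.npz"))
def ww(c):
    hsv=cv2.cvtColor(c["pixels"],cv2.COLOR_RGB2HSV)
    v,u=np.mgrid[:480,:640];P=pts(c,np.c_[u.ravel(),v.ravel()]).reshape(480,640,3)
    reg=(P[...,0]>.3)&(P[...,0]<.85)&(P[...,1]>-.35)&(P[...,1]<.5)&(P[...,2]<.2)
    m=((hsv[...,0]>100)&(hsv[...,0]<125)&(hsv[...,1]>120)&(hsv[...,2]>50)&reg).astype(np.uint8)
    topm=(reg&(abs(P[...,2]-.048)<.012))
    m=cv2.morphologyEx(m,cv2.MORPH_OPEN,np.ones((3,3)))
    out=[]
    for k in cv2.findContours(m,cv2.RETR_EXTERNAL,cv2.CHAIN_APPROX_NONE)[0]:
        if cv2.contourArea(k)<300: continue
        f=np.zeros_like(m);cv2.drawContours(f,[k],-1,1,-1)
        ring=(f>0)&(hsv[...,1]<70)&(hsv[...,2]>90)
        rc=np.argwhere(cv2.morphologyEx(ring.astype(np.uint8),cv2.MORPH_CLOSE,np.ones((7,7)))>0)[:,::-1].mean(0) if ring.sum()>8 else None
        inn=cv2.erode(f,np.ones((5,5)))>0
        # top-face pixels: brighter blue
        tp=(f>0)&(P[...,2]>.040)
        q=P[tp];r=cv2.minAreaRect((q[:,:2]*1000).astype(np.float32))
        out.append((rc,np.round(np.median(q,0),4),r))
    return out
a=ww(t);b=ww(s)
print("top");[print(x) for x in a]
print("side");[print(x) for x in b]
for x in a:
    if x[0] is None: continue
    y=min(b,key=lambda y:np.linalg.norm(y[1]-x[1]))
    if y[0] is not None: print("tri",x[0],y[0],*[np.round(k,4) for k in tri(t,x[0],s,y[0])])
E
python3 m.py 0; python3 - <<'E'
from h import *
t=dict(np.load("top0.npz"));s=dict(np.load("side0.npz"))
def pl(c,poly):
    m=np.zeros((480,640),np.uint8);cv2.fillPoly(m,[np.array(poly)],1)
    uv=np.argwhere(m)[:,::-1];P=pts(c,uv);return P
for c,poly in((t,[(424,264),(490,277),(472,355),(407,345)]),(s,[(342,172),(393,193),(385,212),(335,192)])):
    P=pl(c,poly);A=np.c_[P[:,:2],np.ones(len(P))];k=np.linalg.lstsq(A,P[:,2],rcond=None)[0]
    print("slope",k,np.hypot(*k[:2]),np.degrees(np.arctan(np.hypot(*k[:2]))),"uphill",np.degrees(np.arctan2(k[1],k[0])),P.min(0),P.max(0),np.abs(A@k-P[:,2]).mean())
# slope quad in top
hsv=cv2.cvtColor(t["pixels"],cv2.COLOR_RGB2HSV);m=((hsv[...,1]<40)&(hsv[...,2]>185)).astype(np.uint8);m[:,:390]=0;m[:,505:]=0;m[:240]=0;m[380:]=0
k=max(cv2.findContours(m,cv2.RETR_EXTERNAL,cv2.CHAIN_APPROX_NONE)[0],key=cv2.contourArea)
q=cv2.approxPolyDP(k,8,True)[:,0];print("quad",q.tolist(),np.round(pts(t,q),4).tolist())
P=pts(t,k[:,0]);print(cv2.minAreaRect((P[:,:2]*1000).astype(np.float32)))
# plate
for n,c,q in(("t",t,[(123,206),(296,213),(285,405),(104,397)]),("s",s,[(278,273),(427,290),(417,415),(242,397)])):
    P=onplane(c,q,.006);print(n,np.round(P,4).tolist(),P.mean(0))
print(pts(t,[(180,310),(205,300),(317,370),(323,222)]))
E
```

```text
top
(array([237.728125, 343.7     ]), array([0.4635, 0.1369, 0.044 ]), ((477.4973449707031, 80.80733489990234), (64.59416198730469, 180.99639892578125), 13.828242301940918))
(array([146.64705882, 345.08668731]), array([0.4588, 0.2896, 0.0439]), ((473.92205810546875, 161.64572143554688), (75.11253356933594, 332.91705322265625), 6.645130634307861))
(array([241.06354515, 268.40133779]), array([0.5915, 0.1375, 0.0441]), ((568.3577880859375, 82.13885498046875), (179.59446716308594, 59.26344299316406), 67.1633529663086))
(array([149.25901639, 262.52786885]), array([0.5975, 0.2955, 0.0439]), ((584.27294921875, 164.44705200195312), (336.86529541015625, 73.54441833496094), 84.13729095458984))
(None, array([0.7712, 0.1932, 0.1693]), ((772.5223388671875, 194.8011932373047), (27.937763214111328, 28.010787963867188), 43.917171478271484))
side
(None, array([0.4563, 0.3001, 0.0439]), ((483.12347412109375, 540.2774658203125), (567.2691650390625, 69.61654663085938), 84.20304107666016))
(None, array([0.5884, 0.3112, 0.0441]), ((597.1390380859375, 298.64459228515625), (56.51969909667969, 58.86539840698
[... 697 characters left out ...]
36559544174705
quad [[421, 259], [402, 348], [474, 363], [495, 274]] [[0.6133, -0.1689, 0.0667], [0.4621, -0.1434, 0.028], [0.4402, -0.267, 0.0257], [0.591, -0.2921, 0.067]]
((526.8115844726562, -218.3227996826172), (129.0055694580078, 155.1201171875), 80.02555847167969)
t [[0.7045, 0.366, 0.006], [0.6993, 0.048, 0.006], [0.3583, 0.0568, 0.006], [0.366, 0.371, 0.006]] [0.53201666 0.21045884 0.006     ]
s [[0.6916, 0.0565, 0.006], [0.3546, 0.0551, 0.006], [0.3667, 0.3586, 0.006], [0.6952, 0.3718, 0.006]] [0.52702009 0.21050433 0.006     ]
[[ 0.51763598  0.25015952  0.00600519]
 [ 0.53632156  0.20662412  0.00607874]
 [ 0.42124772  0.002403    0.02620036]
 [ 0.67578387 -0.00199835  0.05009645]]
```

```bash
cat > m.py <<'E'
from h import *
import sys
def load(k): return dict(np.load(f"top{k}.npz")),dict(np.load(f"side{k}.npz"))
def ww(c):
    hsv=cv2.cvtColor(c["pixels"],cv2.COLOR_RGB2HSV)
    v,u=np.mgrid[:480,:640];P=pts(c,np.c_[u.ravel(),v.ravel()]).reshape(480,640,3)
    reg=(P[...,0]>.3)&(P[...,0]<.85)&(P[...,1]>-.35)&(P[...,1]<.5)&(c["range_z"]>0)
    m=((hsv[...,0]>100)&(hsv[...,0]<125)&(hsv[...,1]>120)&(hsv[...,2]>50)&reg&(P[...,2]<.12)).astype(np.uint8)
    m=cv2.morphologyEx(m,cv2.MORPH_OPEN,np.ones((3,3)))
    out=[]
    for k in cv2.findContours(m,cv2.RETR_EXTERNAL,cv2.CHAIN_APPROX_NONE)[0]:
        if cv2.contourArea(k)<300: continue
        f=np.zeros_like(m);cv2.drawContours(f,[k],-1,1,-1)
        ring=((cv2.erode(f,np.ones((7,7)))>0)&(hsv[...,1]<110)).astype(np.uint8)
        rc=None
        rk=cv2.findContours(ring,cv2.RETR_EXTERNAL,cv2.CHAIN_APPROX_NONE)[0]
        if rk:
            g=max(rk,key=cv2.contourArea)
            if len(g)>6: rc=np.array(cv2.fitEllipse(g)[0])
        q=P[(f>0)&(abs(P[...,2]-.044)<.005)]
        r=cv2.minAreaRect((q[:,:2]*1000).astype(np.float32)) if len(q)>50 else None
        out.append((rc,np.round(np.median(P[f>0],0),3),r,np.median(q[:,2]) if len(q) else None))
    return out
if __name__=="__main__":
    t,s=load(sys.argv[1])
    a=ww(t);b=ww(s)
    for n,l in (("top",a),("side",b)):
        for x in l: print(n,x[0],x[1],None if x[2] is None else [np.round(z,1) for z in x[2]],x[3])
    for x in a:
        if x[0] is None: continue
        y=min(b,key=lambda y:np.linalg.norm(y[1]-x[1]))
        if y[0] is not None: print("tri",*[np.round(k,4) for k in tri(t,x[0],s,y[0])])
E
python3 m.py 0; python3 - <<'E'
from h import *
t=dict(np.load("top0.npz"));s=dict(np.load("side0.npz"))
for c,poly in((t,[(426,268),(488,280),(470,350),(410,340)]),(s,[(344,174),(390,194),(383,210),(337,190)])):
    m=np.zeros((480,640),np.uint8);cv2.fillPoly(m,[np.array(poly)],1)
    P=pts(c,np.argwhere(m)[:,::-1]);P=P[P[:,2]<.1];A=np.c_[P[:,:2],np.ones(len(P))];k=np.linalg.lstsq(A,P[:,2],rcond=None)[0]
    print("slope",k,np.degrees(np.arctan(np.hypot(*k[:2]))),"uphill",np.degrees(np.arctan2(k[1],k[0])),np.abs(A@k-P[:,2]).mean(),k@[.5265,-.2175,1])
q=[(420,259),(497,273),(476,367),(400,350)];print(np.round(pts(t,q),4).tolist())
# side quad
print(np.round(pts(s,[(341,167),(400,189),(390,216),(330,194)]),4).tolist())
P=t["pixels"];cv2.imwrite("pics/slope_top.png",cv2.resize(P[240:385,380:520,::-1],None,fx=5,fy=4,interpolation=0))
P=s["pixels"];cv2.imwrite("pics/slope_side.png",cv2.resize(P[155:235,310:420,::-1],None,fx=7,fy=7,interpolation=0))
cv2.imwrite("pics/w_side.png",cv2.resize(P[270:400,260:410,::-1],None,fx=5,fy=4.5,interpolation=0))
E
```

```text
top [237.61280823 343.75292969] [0.464 0.136 0.044] [array([463.4, 137.6]), array([58.8, 59.6]), np.float64(6.3)] 0.04396646511991886
top [146.78367615 345.1385498 ] [0.457 0.287 0.044] [array([458.7, 290.6]), array([59.5, 58.5]), np.float64(66.1)] 0.0439097252814572
top [241.23887634 268.33352661] [0.591 0.136 0.044] [array([591.6, 137.8]), array([58.9, 59.4]), np.float64(66.5)] 0.04412087866062275
top [149.36585999 262.47189331] [0.596 0.295 0.044] [array([598.2, 296.1]), array([60.4, 59.8]), np.float64(15.9)] 0.043879865279362384
side None [0.458 0.307 0.043] [array([458. , 293.4]), array([61.2, 59.5]), np.float64(65.5)] 0.0438532378579618
side None [0.586 0.316 0.043] [array([597. , 298.5]), array([57.1, 58.6]), np.float64(16.8)] 0.04397939555866959
side None [0.465 0.152 0.044] [array([463.3, 139.8]), array([56.8, 60.1]), np.float64(6.2)] 0.04358695888435965
side None [0.576 0.154 0.043] [array([590.9, 140.1]), array([59.3, 58. ]), np.float64(67.1)] 0.04370248709138813
slope [ 0.2639587  -0.04436289 -0.10282071] 14.984577702503238 uphill -9.540399390774308 0.0011305189927980348 0.04580246789527581
slope [ 0.26369457 -0.03917571 -0.10097761] 14.927249272166524 uphill -8.450322832017896 0.0014476816038992324 0.046378295512959744
[[0.6134, -0.1676, 0.065], [0.598, -0.3202, 0.0001], [0.4306, -0.2787, -0.0006], [0.4583, -0.1406, 0.0242]]
[[0.5909, -0.2771, 0.066], [0.4321, -0.2548, 0.0305], [0.452, -0.1424, 0.0347], [0.6045, -0.1674, 0.064]]
```

View pics/w_side.png

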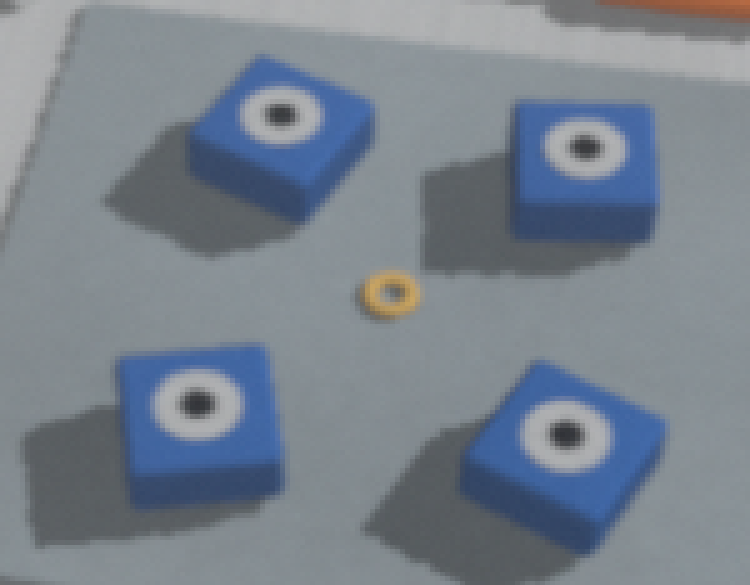

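View pics/slope_top.png

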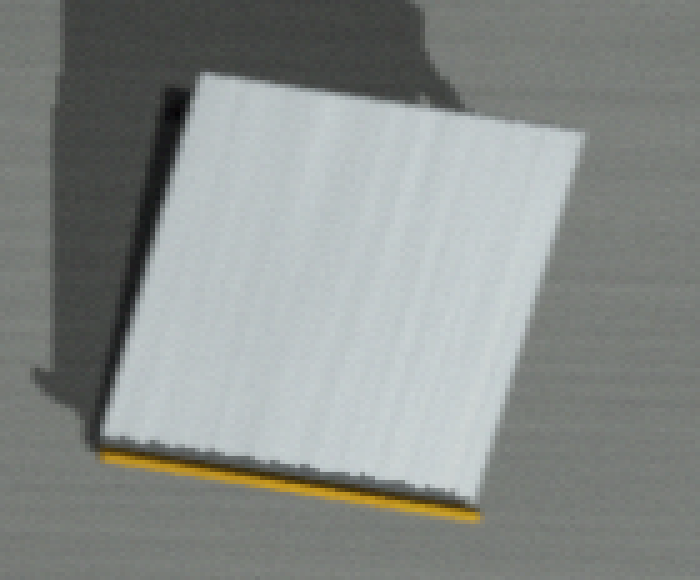

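View pics/slope_side.png

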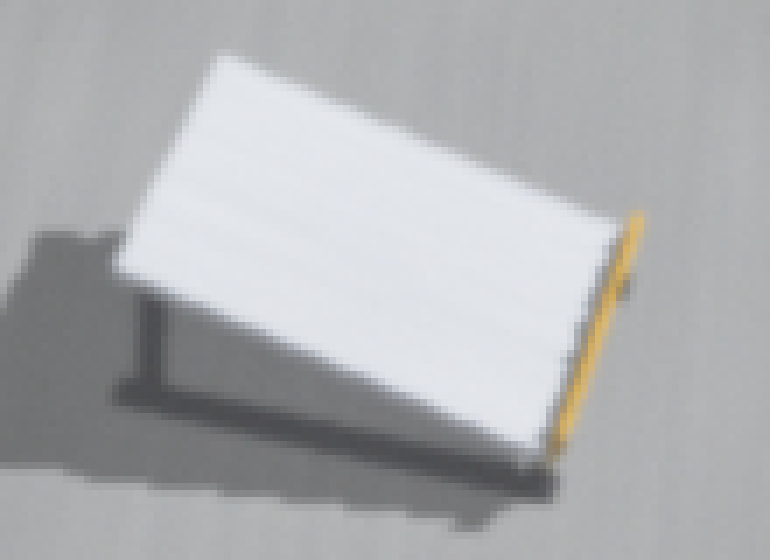

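```bash
cat > g.py <<'E'
from workcell import bot
import numpy as np,sys
from scipy.spatial.transform import Rotation as R
# usage: g.py x y z yaw_deg(of tool x) [tilt about world-horizontal: upyaw tiltdeg]
def target(yaw):
    a=np.radians(yaw);x=np.array([np.cos(a),np.sin(a),0]);z=np.array([0,0,-1.]);return np.c_[x,np.cross(z,x),z]
def go(p,yaw,tilt=None):
    s=bot.read_state();C=R.from_rotvec(s["tcp_rot"]).as_matrix()
    T=target(yaw)
    if tilt: # rotate about level axis so that -z tool leans away from uphill
        u=np.radians(tilt[0]);ax=np.array([-np.sin(u),np.cos(u),0]);T=R.from_rotvec(-np.radians(tilt[1])*ax).as_matrix()@T
    d=C.T@T
    print("t",s["time"],"pos",np.round(s["tool_pos"],4),"toolx yaw",np.round(np.degrees(np.arctan2(C[1,0],C[0,0])),2),"w",round(s["width"],3),"q",np.round(s["q"],2))
    print("turn(tool)",np.round(R.from_matrix(d).as_rotvec(),4),"shift before turn",np.round(C.T@(np.array(p)-s["tool_pos"]),4),"shift after turn",np.round(T.T@(np.array(p)-s["tool_pos"]),4))
if __name__=="__main__":
    v=list(map(float,sys.argv[1:]));go(v[:3],v[3],v[4:6] if len(v)>4 else None)
E
python3 - <<'E'
from h import *
t=dict(np.load("top0.npz"));s=dict(np.load("side0.npz"))
for a,b in [((237.6,343.7),(377,302.9)),((146.8,345.1),(373.2,366.7)),((241.2,268.3),(316.2,295.6)),((149.4,262.5),(299.6,360)),
 ((421,259),(341,163)),((496,273),(400,187)) ,((420,259),(327,193))]:
    print(a,*[np.round(k,4) for k in tri(t,a,s,b)])
E
python3 g.py .463 .1385 .15 6
```

```text
(237.6, 343.7) [0.4632 0.138  0.0445] 0.0013
(146.8, 345.1) [0.4579 0.2908 0.0445] 0.0013
(241.2, 268.3) [0.5912 0.1379 0.0444] 0.0016
(149.4, 262.5) [0.5977 0.297  0.0439] 0.0015
(421, 259) [ 0.5895 -0.145   0.1805] 0.0238
(496, 273) [ 0.5134 -0.2922  0.0274] 0.1664
(420, 259) [ 0.6126 -0.1674  0.0663] 0.0012
t 0.1 pos [0.1529 0.6568 0.2301] toolx yaw 76.89 w 1.0 q [ 1.31  0.26  1.61 -0.    1.27 -0.04]
turn(tool) [1.2000e-03 1.8000e-03 1.2373e+00] shift before turn [-0.4343  0.4195  0.0809] shift after turn [0.2542 0.5478 0.0801]
```

Emit:
arm_command([
  {"delta_rot":[0,0,0.15]},
  {"delta_rot":[0,0,0.15]},
  {"delta_rot":[0,0,0.15]},
  {"delta_rot":[0,0,0.15]},
  {"delta_rot":[0,0,0.15]},
  {"delta_rot":[0,0,0.15]},
  {"delta_rot":[0,0,0.15]},
  {"delta_rot":[0,0,0.15]},
  {"delta_rot":[0,0,0.037]},
])

```text
invalid input
```

Emit:
arm_command([
  {"xyz":[0.0195,0.042,0]},
  {"xyz":[0.0195,0.042,0]},
  {"xyz":[0.0195,0.042,0]},
  {"xyz":[0.0195,0.042,0]},
  {"xyz":[0.0195,0.042,0]},
  {"xyz":[0.0195,0.042,0]},
  {"xyz":[0.0195,0.042,0]},
  {"xyz":[0.0195,0.042,0.01]},
  {"xyz":[0.0195,0.042,0.01]},
  {"xyz":[0.0195,0.042,0.01]},
  {"xyz":[0.0195,0.042,0.01]},
  {"xyz":[0,0,0.01]},
])

```text
invalid input
```

```bash
python3 g.py .463 .138 .1 6
```

```text
t 0.1 pos [0.1529 0.6568 0.2301] toolx yaw 76.89 w 1.0 q [ 1.31  0.26  1.61 -0.    1.27 -0.04]
turn(tool) [1.2000e-03 1.8000e-03 1.2373e+00] shift before turn [-0.4346  0.4197  0.1309] shift after turn [0.2541 0.5483 0.1301]
```

All keys seem to be required in each row.

Emit:
arm_command([
  {"delta_rot":[0,0,0.15],"xyz":[0,0,0],"gripper":0.0854},
  {"delta_rot":[0,0,0.15],"xyz":[0,0,0],"gripper":0.0854},
  {"delta_rot":[0,0,0.15],"xyz":[0,0,0],"gripper":0.0854},
  {"delta_rot":[0,0,0.15],"xyz":[0,0,0],"gripper":0.0854},
  {"delta_rot":[0,0,0.15],"xyz":[0,0,0],"gripper":0.0854},
  {"delta_rot":[0,0,0.15],"xyz":[0,0,0],"gripper":0.0854},
  {"delta_rot":[0,0,0.15],"xyz":[0,0,0],"gripper":0.0854},
  {"delta_rot":[0,0,0.15],"xyz":[0,0,0],"gripper":0.0854},
  {"delta_rot":[0,0,0.037],"xyz":[0,0,0],"gripper":0.0854},
])

```text
time: 1.0
tool_pos: [0.153, 0.657, 0.2305]
tcp_rot: [3.136, 0.159, -0.001]
wrist_force: [0.4, -0.5, -0.4]
width: 1.0
```

Emit:
arm_command([
  {"delta_rot":[0,0,0],"xyz":[0.0195,0.042,0],"gripper":0.0854},
  {"delta_rot":[0,0,0],"xyz":[0.0195,0.042,0],"gripper":0.0854},
  {"delta_rot":[0,0,0],"xyz":[0.0195,0.042,0],"gripper":0.0854},
  {"delta_rot":[0,0,0],"xyz":[0.0195,0.042,0],"gripper":0.0854},
  {"delta_rot":[0,0,0],"xyz":[0.0195,0.042,0],"gripper":0.0854},
  {"delta_rot":[0,0,0],"xyz":[0.0195,0.042,0],"gripper":0.0854},
  {"delta_rot":[0,0,0],"xyz":[0.0195,0.042,0],"gripper":0.0854},
  {"delta_rot":[0,0,0],"xyz":[0.0195,0.042,0.01],"gripper":0.0854},
  {"delta_rot":[0,0,0],"xyz":[0.0195,0.042,0.01],"gripper":0.0854},
  {"delta_rot":[0,0,0],"xyz":[0.0195,0.042,0.01],"gripper":0.0854},
  {"delta_rot":[0,0,0],"xyz":[0.0195,0.042,0.02],"gripper":0.0854},
  {"delta_rot":[0,0,0],"xyz":[0.0195,0.042,0.02],"gripper":0.0854},
])

```text
time: 2.2
tool_pos: [0.439, 0.1797, 0.1614]
tcp_rot: [-3.137, -0.165, -0.002]
wrist_force: [0.1, -0.0, 0.2]
width: 1.001
```

```bash
python3 g.py .463 .138 .08 6
```

```text
t 2.2 pos [0.439  0.1797 0.1614] toolx yaw 6.02 w 1.001 q [ 0.34 -0.06  2.1   0.    1.11  0.23]
turn(tool) [-0.0004 -0.0013  0.0003] shift before turn [0.0194 0.044  0.0814] shift after turn [0.0195 0.044  0.0814]
```

Emit:
arm_command([
  {"delta_rot":[0,0,0],"xyz":[0.0194,0.044,0],"gripper":0.0854},
  {"delta_rot":[0,0,0],"xyz":[0,0,0.04],"gripper":0.0854},
  {"delta_rot":[0,0,0],"xyz":[0,0,0.04],"gripper":0.0854},
  {"delta_rot":[0,0,0],"xyz":[0,0,0.02],"gripper":0.0854},
  {"delta_rot":[0,0,0],"xyz":[0,0,0.02],"gripper":0.0854},
  {"delta_rot":[0,0,0],"xyz":[0,0,0.014],"gripper":0.0854},
  {"delta_rot":[0,0,0],"xyz":[0,0,0.014],"gripper":0.0854},
  {"delta_rot":[0,0,0],"xyz":[0,0,0],"gripper":0.0854},
])

```text
time: 3.0
tool_pos: [0.4597, 0.139, 0.0114]
tcp_rot: [3.136, 0.165, -0.008]
wrist_force: [-0.2, -0.6, -0.4]
width: 1.001
```

```bash
python3 g.py .463 .138 .013 6; cat > pic.py <<'E'
from workcell import read_camera
import cv2,numpy as np,sys
k=sys.argv[1]
for n in ("top","side"):
    c=read_camera(n); cv2.imwrite(f"pics/{n}{k}.png",c["pixels"][:,:,::-1]);np.savez(f"{n}{k}.npz",**c)
E
python3 pic.py 1
```

```text
t 3.0 pos [0.4597 0.139  0.0114] toolx yaw 6.01 w 1.001 q [ 0.24  0.16  2.19 -0.    0.8   0.14]
turn(tool) [0.0007 0.0052 0.0002] shift before turn [ 0.0032  0.0014 -0.0017] shift after turn [ 0.0032  0.0014 -0.0016]
```

View pics/side1.png

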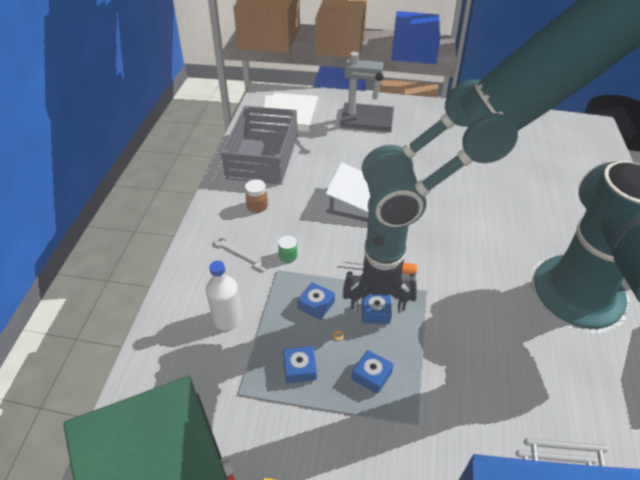

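Emit:
arm_command([
  {"delta_rot":[0,0,0],"xyz":[0.003,0.001,-0.0015],"gripper":0.0854},
  {"delta_rot":[0,0,0],"xyz":[0,0,0],"gripper":0.069},
  {"delta_rot":[0,0,0],"xyz":[0,0,0],"gripper":0.069},
  {"delta_rot":[0,0,0],"xyz":[0,0,0],"gripper":0.069},
])

```text
time: 3.5
tool_pos: [0.4656, 0.1391, 0.0157]
tcp_rot: [-3.137, -0.165, -0.002]
wrist_force: [0.3, 0.0, -0.5]
width: 0.804
```

Emit:
arm_command([
  {"delta_rot":[0,0,0],"xyz":[-0.003,0,0],"gripper":0.069},
  {"delta_rot":[0,0,0],"xyz":[-0.003,0,0],"gripper":0.069},
  {"delta_rot":[0,0,0],"xyz":[-0.003,0,0],"gripper":0.069},
  {"delta_rot":[0,0,0],"xyz":[-0.003,0,0],"gripper":0.069},
  {"delta_rot":[0,0,0],"xyz":[-0.003,0,0],"gripper":0.069},
  {"delta_rot":[0,0,0],"xyz":[-0.003,0,0],"gripper":0.069},
])

```text
time: 4.1
tool_pos: [0.4474, 0.1372, 0.0153]
tcp_rot: [-3.137, -0.165, -0.001]
wrist_force: [1.5, -0.6, -0.7]
width: 0.808
```

Emit:
arm_command([
  {"delta_rot":[0,0,0],"xyz":[-0.003,0,0],"gripper":0.069},
  {"delta_rot":[0,0,0],"xyz":[-0.003,0,0],"gripper":0.069},
  {"delta_rot":[0,0,0],"xyz":[-0.003,0,0],"gripper":0.069},
  {"delta_rot":[0,0,0],"xyz":[-0.003,0,0],"gripper":0.069},
  {"delta_rot":[0,0,0],"xyz":[-0.003,0,0],"gripper":0.069},
])

```text
time: 4.6
tool_pos: [0.4323, 0.1356, 0.0153]
tcp_rot: [-3.137, -0.165, -0.001]
wrist_force: [3.1, -0.2, -0.2]
width: 0.809
```

Emit:
arm_command([
  {"delta_rot":[0,0,0],"xyz":[-0.003,0,0],"gripper":0.069},
  {"delta_rot":[0,0,0],"xyz":[-0.003,0,0],"gripper":0.069},
])

```text
time: 4.8
tool_pos: [0.4264, 0.1349, 0.0153]
tcp_rot: [-3.137, -0.165, -0.001]
wrist_force: [3.6, 1.1, 0.6]
width: 0.808
```

Emit:
arm_command([
  {"delta_rot":[0,0,0],"xyz":[-0.003,0,0],"gripper":0.069},
  {"delta_rot":[0,0,0],"xyz":[-0.003,0,0],"gripper":0.069},
])

```text
time: 5.0
tool_pos: [0.4204, 0.1343, 0.0152]
tcp_rot: [-3.137, -0.165, -0.001]
wrist_force: [2.9, 0.1, 0.3]
width: 0.807
```

Emit:
arm_command([
  {"delta_rot":[0,0,0],"xyz":[-0.002,0,0],"gripper":0.069},
])

```text
time: 5.1
tool_pos: [0.4183, 0.1341, 0.0152]
tcp_rot: [-3.137, -0.165, -0.0]
wrist_force: [2.9, 0.6, 1.0]
width: 0.812
```

Emit:
arm_command([
  {"delta_rot":[0,0,0],"xyz":[-0.002,0,0],"gripper":0.069},
])

```text
time: 5.2
tool_pos: [0.4164, 0.1339, 0.0152]
tcp_rot: [-3.137, -0.165, -0.0]
wrist_force: [2.5, 0.3, 0.2]
width: 0.808
```

Emit:
arm_command([
  {"delta_rot":[0,0,0],"xyz":[0.003,0,0],"gripper":0.069},
])

```text
time: 5.3
tool_pos: [0.4177, 0.1338, 0.0146]
tcp_rot: [3.137, 0.165, -0.005]
wrist_force: [0.4, 0.7, -0.5]
width: 0.806
```

Emit:
arm_command([
  {"delta_rot":[0,0,0],"xyz":[0.001,0,0],"gripper":0.069},
])

```text
time: 5.4
tool_pos: [0.4195, 0.1341, 0.0147]
tcp_rot: [3.137, 0.165, -0.003]
wrist_force: [1.1, 0.5, 0.6]
width: 0.811
```

```bash
python3 g.py .463 .138 .013 6;  python3 pic.py 2; python3 m.py 2
```

```text
t 5.4 pos [0.4195 0.1341 0.0147] toolx yaw 6.01 w 0.811 q [0.25 0.08 2.28 0.   0.79 0.15]
turn(tool) [0.0002 0.0021 0.0002] shift before turn [0.0436 0.0006 0.0016] shift after turn [0.0436 0.0006 0.0017]
top None [0.431 0.109 0.043] [array([423.3, 114.2]), array([58.7, 20.8]), np.float64(6.2)] 0.043411385974393146
top [146.78367615 345.1385498 ] [0.457 0.287 0.044] [array([458.7, 290.5]), array([59.1, 58.1]), np.float64(66.3)] 0.04396475198838057
top [241.27175903 268.32528687] [0.591 0.136 0.044] [array([591.8, 138. ]), array([59.3, 59. ]), np.float64(66.9)] 0.04394646007808911
top [149.26118469 262.4777832 ] [0.596 0.296 0.044] [array([597.8, 296.5]), array([60.5, 58.8]), np.float64(16.1)] 0.04395368153120671
side None [0.458 0.307 0.043] [array([457.7, 292.4]), array([59.5, 59. ]), np.float64(65.4)] 0.04377914682728862
side None [0.591 0.316 0.043] [array([597. , 300.1]), array([57.6, 58. ]), np.float64(14.0)] 0.043961102871176105
side None [0.417 0.159 0.042] [array([420.4, 137. ]), array([55.7, 58.1]), np.float64(4.5)] 0.043280879236202274
side None [0.576 0.154 0.043] [array([590.5, 140.8]), array([57.5, 58. ]), np.float64(66.7)] 0.043653795675058005
```

View pics/side2.png

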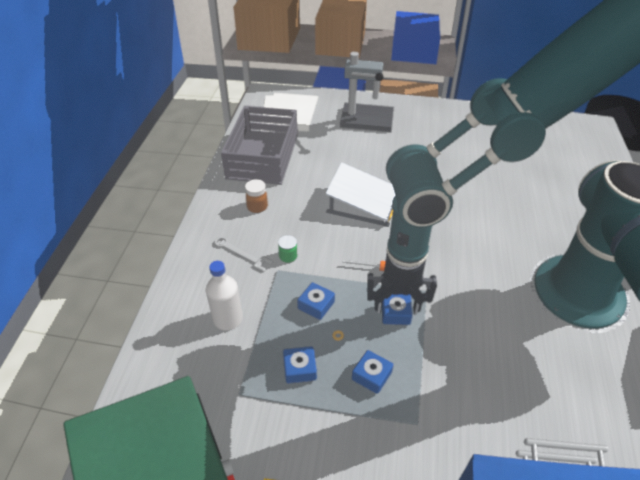

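Emit:
arm_command([
  {"delta_rot":[0,0,0],"xyz":[0,0,0],"gripper":0.0854},
  {"delta_rot":[0,0,0],"xyz":[0,0,0],"gripper":0.0854},
  {"delta_rot":[0,0,0],"xyz":[0,0,-0.04],"gripper":0.0854},
  {"delta_rot":[0,0,0],"xyz":[0,0,-0.04],"gripper":0.0854},
  {"delta_rot":[0,0,0],"xyz":[0.0138,-0.038,0],"gripper":0.0854},
  {"delta_rot":[0,0,0],"xyz":[0.0138,-0.038,0],"gripper":0.0854},
  {"delta_rot":[0,0,0],"xyz":[0.0138,-0.038,0],"gripper":0.0854},
  {"delta_rot":[0,0,0],"xyz":[0.0138,-0.038,0],"gripper":0.0854},
  {"delta_rot":[0,0,0.131],"xyz":[0,0,0],"gripper":0.0854},
  {"delta_rot":[0,0,0.131],"xyz":[0,0,0],"gripper":0.0854},
  {"delta_rot":[0,0,0.131],"xyz":[0,0,0],"gripper":0.0854},
  {"delta_rot":[0,0,0.131],"xyz":[0,0,0],"gripper":0.0854},
])

```text
time: 6.7
tool_pos: [0.4591, 0.2913, 0.0948]
tcp_rot: [3.071, -0.661, -0.001]
wrist_force: [-0.7, -0.4, -0.3]
width: 0.998
```

```bash
python3 g.py .458 .291 .013 -24
```

```text
t 6.7 pos [0.4591 0.2913 0.0948] toolx yaw -24.29 w 0.998 q [ 0.52  0.14  2.02 -0.    0.98  0.94]
turn(tool) [ 0.0007  0.0005 -0.0051] shift before turn [-0.0008  0.0007  0.0818] shift after turn [-0.0009  0.0007  0.0818]
```

Emit:
arm_command([
  {"delta_rot":[0,0,0],"xyz":[0,0,0.03],"gripper":0.0854},
  {"delta_rot":[0,0,0],"xyz":[0,0,0.03],"gripper":0.0854},
  {"delta_rot":[0,0,0],"xyz":[0,0,0.02],"gripper":0.0854},
  {"delta_rot":[0,0,0],"xyz":[0,0,0],"gripper":0.0854},
  {"delta_rot":[0,0,0],"xyz":[0,0,0],"gripper":0.069},
  {"delta_rot":[0,0,0],"xyz":[0,0,0],"gripper":0.069},
  {"delta_rot":[0,0,0],"xyz":[0,0,0],"gripper":0.069},
])

```text
time: 7.4
tool_pos: [0.4607, 0.292, 0.0168]
tcp_rot: [-3.071, 0.653, -0.003]
wrist_force: [-0.1, 0.4, 0.4]
width: 0.81
```

Emit:
arm_command([
  {"delta_rot":[0,0,0],"xyz":[-0.003,0,0],"gripper":0.069},
  {"delta_rot":[0,0,0],"xyz":[-0.003,0,0],"gripper":0.069},
  {"delta_rot":[0,0,0],"xyz":[-0.003,0,0],"gripper":0.069},
  {"delta_rot":[0,0,0],"xyz":[-0.003,0,0],"gripper":0.069},
  {"delta_rot":[0,0,0],"xyz":[-0.003,0,0],"gripper":0.069},
  {"delta_rot":[0,0,0],"xyz":[-0.003,0,0],"gripper":0.069},
  {"delta_rot":[0,0,0],"xyz":[-0.003,0,0],"gripper":0.069},
])

```text
time: 8.1
tool_pos: [0.4424, 0.3001, 0.0162]
tcp_rot: [-3.071, 0.652, -0.007]
wrist_force: [5.4, -2.5, -0.1]
width: 0.808
```

Emit:
arm_command([
  {"delta_rot":[0,0,0],"xyz":[-0.003,0,0],"gripper":0.069},
  {"delta_rot":[0,0,0],"xyz":[-0.003,0,0],"gripper":0.069},
  {"delta_rot":[0,0,0],"xyz":[-0.003,0,0],"gripper":0.069},
  {"delta_rot":[0,0,0],"xyz":[-0.003,0,0],"gripper":0.069},
])

```text
time: 8.5
tool_pos: [0.4314, 0.305, 0.0162]
tcp_rot: [-3.071, 0.652, -0.007]
wrist_force: [6.2, -2.3, 0.5]
width: 0.808
```

Emit:
arm_command([
  {"delta_rot":[0,0,0],"xyz":[-0.003,0,0],"gripper":0.069},
  {"delta_rot":[0,0,0],"xyz":[-0.003,0,0],"gripper":0.069},
])

```text
time: 8.7
tool_pos: [0.426, 0.3075, 0.0162]
tcp_rot: [-3.071, 0.652, -0.007]
wrist_force: [5.9, -2.6, 0.7]
width: 0.807
```

Emit:
arm_command([
  {"delta_rot":[0,0,0],"xyz":[-0.003,0,0],"gripper":0.069},
  {"delta_rot":[0,0,0],"xyz":[-0.003,0,0],"gripper":0.069},
])

```text
time: 8.9
tool_pos: [0.4204, 0.3099, 0.0162]
tcp_rot: [-3.071, 0.652, -0.007]
wrist_force: [5.4, -1.9, -0.6]
width: 0.808
```

Emit:
arm_command([
  {"delta_rot":[0,0,0],"xyz":[-0.001,0,0],"gripper":0.069},
])

```text
time: 9.0
tool_pos: [0.4194, 0.3104, 0.0162]
tcp_rot: [-3.071, 0.651, -0.007]
wrist_force: [5.9, -1.9, -0.2]
width: 0.808
```

Emit:
arm_command([
  {"delta_rot":[0,0,0],"xyz":[0.004,0,0],"gripper":0.0854},
  {"delta_rot":[0,0,0],"xyz":[0,0,0],"gripper":0.0854},
  {"delta_rot":[0,0,0],"xyz":[0,0,-0.04],"gripper":0.0854},
  {"delta_rot":[0,0,0],"xyz":[0,0,-0.04],"gripper":0.0854},
  {"delta_rot":[0,0,0],"xyz":[0.0447,0.0173,0],"gripper":0.0854},
  {"delta_rot":[0,0,0],"xyz":[0.0447,0.0173,0],"gripper":0.0854},
  {"delta_rot":[0,0,0],"xyz":[0.0447,0.0173,0],"gripper":0.0854},
  {"delta_rot":[0,0,0],"xyz":[0.0447,0.0173,0],"gripper":0.0854},
  {"delta_rot":[0,0,0],"xyz":[0.0447,0.0173,0],"gripper":0.0854},
  {"delta_rot":[0,0,0],"xyz":[0,0,0],"gripper":0.0854},
])

```text
time: 10.0
tool_pos: [0.594, 0.1344, 0.0955]
tcp_rot: [3.071, -0.661, 0.005]
wrist_force: [0.0, 0.8, -0.6]
width: 0.999
```

```bash
python3 g.py .591 .138 .013 -23.5
```

```text
t 10.0 pos [0.594  0.1344 0.0955] toolx yaw -24.29 w 0.999 q [ 0.18  0.26  1.88 -0.    1.    0.61]
turn(tool) [-0.0004 -0.003  -0.0137] shift before turn [-0.0044 -0.002   0.0825] shift after turn [-0.0041 -0.0021  0.0825]
```

Correct, descend, close partly, push in +x.

Emit:
arm_command([
  {"delta_rot":[0,0,-0.013],"xyz":[-0.004,-0.002,0],"gripper":0.0854},
  {"delta_rot":[0,0,0],"xyz":[0,0,0.03],"gripper":0.0854},
  {"delta_rot":[0,0,0],"xyz":[0,0,0.03],"gripper":0.0854},
  {"delta_rot":[0,0,0],"xyz":[0,0,0.02],"gripper":0.0854},
  {"delta_rot":[0,0,0],"xyz":[0,0,0],"gripper":0.0854},
  {"delta_rot":[0,0,0],"xyz":[0,0,0],"gripper":0.069},
  {"delta_rot":[0,0,0],"xyz":[0,0,0],"gripper":0.069},
  {"delta_rot":[0,0,0],"xyz":[0,0,0],"gripper":0.069},
])

```text
time: 10.8
tool_pos: [0.5883, 0.1426, 0.017]
tcp_rot: [-3.076, 0.632, -0.004]
wrist_force: [0.3, -0.3, -0.5]
width: 0.806
```

Emit:
arm_command([
  {"delta_rot":[0,0,0],"xyz":[0.003,0,0],"gripper":0.069},
  {"delta_rot":[0,0,0],"xyz":[0.003,0,0],"gripper":0.069},
  {"delta_rot":[0,0,0],"xyz":[0.003,0,0],"gripper":0.069},
  {"delta_rot":[0,0,0],"xyz":[0.003,0,0],"gripper":0.069},
  {"delta_rot":[0,0,0],"xyz":[0.003,0,0],"gripper":0.069},
  {"delta_rot":[0,0,0],"xyz":[0.003,0,0],"gripper":0.069},
  {"delta_rot":[0,0,0],"xyz":[0.003,0,0],"gripper":0.069},
])

```text
time: 11.5
tool_pos: [0.6064, 0.1334, 0.015]
tcp_rot: [3.077, -0.633, -0.001]
wrist_force: [-2.5, 0.7, 1.8]
width: 0.81
```

Emit:
arm_command([
  {"delta_rot":[0,0,0],"xyz":[0.003,0,0],"gripper":0.069},
  {"delta_rot":[0,0,0],"xyz":[0.003,0,0],"gripper":0.069},
  {"delta_rot":[0,0,0],"xyz":[0.003,0,0],"gripper":0.069},
  {"delta_rot":[0,0,0],"xyz":[0.003,0,0],"gripper":0.069},
])

```text
time: 11.9
tool_pos: [0.6177, 0.1286, 0.015]
tcp_rot: [3.077, -0.633, -0.0]
wrist_force: [-2.1, 0.9, 1.2]
width: 0.807
```

Emit:
arm_command([
  {"delta_rot":[0,0,0],"xyz":[0.003,0,0],"gripper":0.069},
  {"delta_rot":[0,0,0],"xyz":[0.003,0,0],"gripper":0.069},
])

```text
time: 12.1
tool_pos: [0.6232, 0.1263, 0.015]
tcp_rot: [3.077, -0.633, -0.0]
wrist_force: [-1.4, 0.8, 0.6]
width: 0.804
```

Emit:
arm_command([
  {"delta_rot":[0,0,0],"xyz":[0.003,0,0],"gripper":0.069},
  {"delta_rot":[0,0,0],"xyz":[0.003,0,0],"gripper":0.069},
])

```text
time: 12.3
tool_pos: [0.6287, 0.1239, 0.015]
tcp_rot: [3.077, -0.633, -0.0]
wrist_force: [-2.0, 0.6, 0.1]
width: 0.811
```

Emit:
arm_command([
  {"delta_rot":[0,0,0],"xyz":[0.001,0,0],"gripper":0.069},
])

```text
time: 12.4
tool_pos: [0.6298, 0.1234, 0.0151]
tcp_rot: [3.077, -0.634, 0.0]
wrist_force: [-2.7, 2.1, 0.3]
width: 0.803
```

Emit:
arm_command([
  {"delta_rot":[0,0,0],"xyz":[-0.004,0,0],"gripper":0.0854},
  {"delta_rot":[0,0,0],"xyz":[0,0,0],"gripper":0.0854},
  {"delta_rot":[0,0,0],"xyz":[0,0,-0.04],"gripper":0.0854},
  {"delta_rot":[0,0,0],"xyz":[0,0,-0.04],"gripper":0.0854},
  {"delta_rot":[0,0,0],"xyz":[-0.0235,-0.0368,0],"gripper":0.0854},
  {"delta_rot":[0,0,0],"xyz":[-0.0235,-0.0368,0],"gripper":0.0854},
  {"delta_rot":[0,0,0],"xyz":[-0.0235,-0.0368,0],"gripper":0.0854},
  {"delta_rot":[0,0,-0.137],"xyz":[-0.0235,-0.0368,0],"gripper":0.0854},
  {"delta_rot":[0,0,-0.137],"xyz":[0,0,0],"gripper":0.0854},
  {"delta_rot":[0,0,-0.137],"xyz":[0,0,0],"gripper":0.0854},
  {"delta_rot":[0,0,-0.137],"xyz":[0,0,0],"gripper":0.0854},
  {"delta_rot":[0,0,-0.137],"xyz":[0,0,0],"gripper":0.0854},
])

```text
time: 13.6
tool_pos: [0.5976, 0.298, 0.0953]
tcp_rot: [3.11, 0.447, 0.001]
wrist_force: [-0.1, -0.4, -0.2]
width: 1.002
```

```bash
python3 g.py .598 .297 .013 16
```

```text
t 13.6 pos [0.5976 0.298  0.0953] toolx yaw 16.36 w 1.002 q [ 0.43  0.36  1.74 -0.    1.04  0.14]
turn(tool) [ 0.0002 -0.0009  0.0062] shift before turn [-0.      0.0011  0.0823] shift after turn [0.0001 0.0011 0.0823]
```

Emit:
arm_command([
  {"delta_rot":[0,0,0.006],"xyz":[0,0.001,0],"gripper":0.0854},
  {"delta_rot":[0,0,0],"xyz":[0,0,0.03],"gripper":0.0854},
  {"delta_rot":[0,0,0],"xyz":[0,0,0.03],"gripper":0.0854},
  {"delta_rot":[0,0,0],"xyz":[0,0,0.02],"gripper":0.0854},
  {"delta_rot":[0,0,0],"xyz":[0,0,0],"gripper":0.0854},
  {"delta_rot":[0,0,0],"xyz":[0,0,0],"gripper":0.069},
  {"delta_rot":[0,0,0],"xyz":[0,0,0],"gripper":0.069},
  {"delta_rot":[0,0,0],"xyz":[0,0,0],"gripper":0.069},
])

```text
time: 14.4
tool_pos: [0.5993, 0.2973, 0.0172]
tcp_rot: [-3.112, -0.426, -0.005]
wrist_force: [-0.4, 0.1, 0.2]
width: 0.808
```

Emit:
arm_command([
  {"delta_rot":[0,0,0],"xyz":[0.003,0,0],"gripper":0.069},
  {"delta_rot":[0,0,0],"xyz":[0.003,0,0],"gripper":0.069},
  {"delta_rot":[0,0,0],"xyz":[0.003,0,0],"gripper":0.069},
  {"delta_rot":[0,0,0],"xyz":[0.003,0,0],"gripper":0.069},
  {"delta_rot":[0,0,0],"xyz":[0.003,0,0],"gripper":0.069},
  {"delta_rot":[0,0,0],"xyz":[0.003,0,0],"gripper":0.069},
  {"delta_rot":[0,0,0],"xyz":[0.003,0,0],"gripper":0.069},
])

```text
time: 15.1
tool_pos: [0.6182, 0.3023, 0.015]
tcp_rot: [3.112, 0.427, -0.001]
wrist_force: [-2.7, -0.2, 2.4]
width: 0.809
```

Emit:
arm_command([
  {"delta_rot":[0,0,0],"xyz":[0.003,0,0],"gripper":0.069},
  {"delta_rot":[0,0,0],"xyz":[0.003,0,0],"gripper":0.069},
  {"delta_rot":[0,0,0],"xyz":[0.003,0,0],"gripper":0.069},
  {"delta_rot":[0,0,0],"xyz":[0.003,0,0],"gripper":0.069},
])

```text
time: 15.5
tool_pos: [0.6298, 0.3056, 0.015]
tcp_rot: [3.112, 0.428, -0.0]
wrist_force: [-2.2, -1.5, 1.5]
width: 0.81
```

Emit:
arm_command([
  {"delta_rot":[0,0,0],"xyz":[0.003,0,0],"gripper":0.069},
  {"delta_rot":[0,0,0],"xyz":[0.003,0,0],"gripper":0.069},
])

```text
time: 15.7
tool_pos: [0.6356, 0.3072, 0.015]
tcp_rot: [3.112, 0.427, -0.0]
wrist_force: [-2.0, -0.0, 1.5]
width: 0.804
```

Emit:
arm_command([
  {"delta_rot":[0,0,0],"xyz":[0.003,0,0],"gripper":0.069},
  {"delta_rot":[0,0,0],"xyz":[0.003,0,0],"gripper":0.069},
])

```text
time: 15.9
tool_pos: [0.6414, 0.3088, 0.015]
tcp_rot: [3.112, 0.427, -0.0]
wrist_force: [-1.7, 0.0, 1.3]
width: 0.809
```

Emit:
arm_command([
  {"delta_rot":[0,0,0],"xyz":[0.001,0,0],"gripper":0.069},
])

```text
time: 16.0
tool_pos: [0.6426, 0.3091, 0.0151]
tcp_rot: [-3.112, -0.427, -0.001]
wrist_force: [-2.8, -1.2, 1.4]
width: 0.807
```

Emit:
arm_command([
  {"delta_rot":[0,0,0],"xyz":[-0.004,0,0],"gripper":0.0854},
  {"delta_rot":[0,0,0],"xyz":[0,0,0],"gripper":0.0854},
  {"delta_rot":[0,0,0],"xyz":[0,0,-0.04],"gripper":0.0854},
  {"delta_rot":[0,0,0],"xyz":[0,0,-0.04],"gripper":0.0854},
  {"delta_rot":[0,0,0],"xyz":[0,0,-0.04],"gripper":0.0854},
  {"delta_rot":[0,0,0],"xyz":[0,0,-0.03],"gripper":0.0854},
])

```text
time: 16.6
tool_pos: [0.6395, 0.3085, 0.1687]
tcp_rot: [-3.111, -0.427, -0.007]
wrist_force: [0.3, -0.7, -0.1]
width: 0.997
```

```bash
python3 g.py .42 .31 .1 -24;  python3 pic.py 3; python3 m.py 3
```

```text
t 16.6 pos [0.6395 0.3085 0.1687] toolx yaw 15.64 w 0.997 q [ 0.41  0.37  1.59 -0.    1.18  0.14]
turn(tool) [-0.0021 -0.004   0.6919] shift before turn [-0.2113 -0.0606  0.0678] shift after turn [-0.2011  0.0879  0.0687]
top [238.97401428 369.55490112] [0.421 0.131 0.044] [array([421.1, 133.1]), array([58.3, 59.3]), np.float64(6.5)] 0.04396414689375128
top [135.19790649 366.21224976] [0.422 0.303 0.044] [array([423.1, 307. ]), array([61. , 60.4]), np.float64(66.6)] 0.04398664173626521
top [250.51246643 249.36152649] [0.624 0.122 0.044] [array([625.5, 123.6]), array([59.3, 58.9]), np.float64(66.8)] 0.04404295120052926
top [144.47525024 239.23760986] [0.636 0.306 0.044] [array([638.3, 307.1]), array([60.5, 59.8]), np.float64(15.4)] 0.04390447067599079
side [390.57504272 376.23788452] [0.424 0.317 0.044] [array([423.6, 309.7]), array([60.7, 58.6]), np.float64(66.9)] 0.044351705025812926
side [276.98156738 361.61184692] [0.637 0.313 0.044] [array([637.3, 310.1]), array([56.6, 58.6]), np.float64(15.4)] 0.04449397906262054
side None [0.422 0.149 0.044] [array([420.5, 137. ]), array([55.6, 60.3]), np.float64(4.9)] 0.04359605625707841
tri [0.4236 0.3071 0.0454] 0.0004
tri [ 0.6688  0.1616 -0.2016] 0.0302
tri [0.6386 0.308  0.045 ] 0.0002
```

View pics/top3.png

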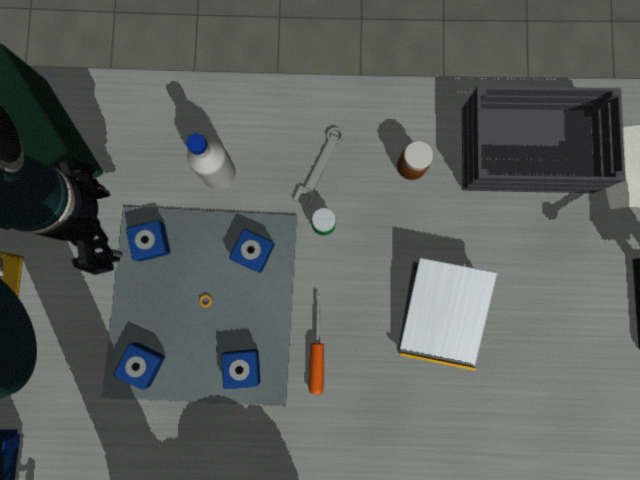

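View pics/side3.png

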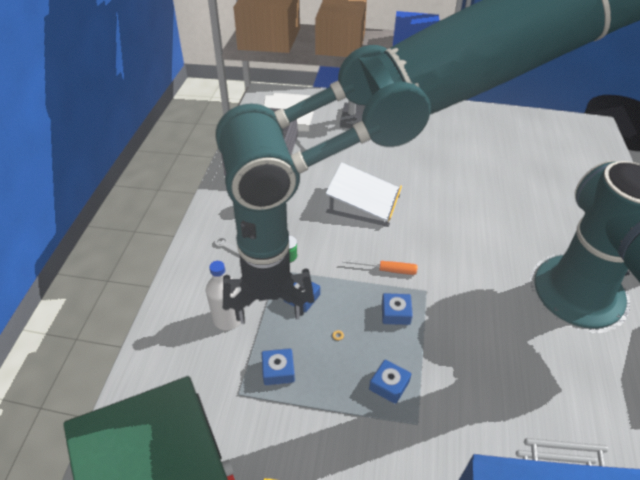

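Emit:
arm_command([
  {"delta_rot":[0,0,0],"xyz":[-0.0417,-0.0115,0],"gripper":0.0854},
  {"delta_rot":[0,0,0],"xyz":[-0.0417,-0.0115,0],"gripper":0.0854},
  {"delta_rot":[0,0,0],"xyz":[-0.0417,-0.0115,0],"gripper":0.0854},
  {"delta_rot":[0,0,0],"xyz":[-0.0417,-0.0115,0],"gripper":0.0854},
  {"delta_rot":[0,0,-0.1467],"xyz":[-0.0417,-0.0115,0],"gripper":0.0854},
  {"delta_rot":[0,0,-0.1467],"xyz":[0,0,0.01],"gripper":0.0854},
  {"delta_rot":[0,0,-0.1467],"xyz":[0,0,0.01],"gripper":0.0854},
  {"delta_rot":[0,0,-0.1467],"xyz":[0,0,0.01],"gripper":0.0854},
  {"delta_rot":[0,0,-0.1467],"xyz":[0,0,0.02],"gripper":0.0854},
  {"delta_rot":[0,0,-0.1467],"xyz":[0,0,0.02],"gripper":0.0854},
  {"delta_rot":[0,0,0],"xyz":[0,0,0],"gripper":0.0854},
])

```text
time: 17.8
tool_pos: [0.4192, 0.3053, 0.0915]
tcp_rot: [2.633, 1.713, -0.011]
wrist_force: [-0.1, -0.1, 0.1]
width: 1.003
```

```bash
python3 g.py .4235 .3075 .014 66.5
```

```text
t 17.8 pos [0.4192 0.3053 0.0915] toolx yaw 66.1 w 1.003 q [ 0.58  0.11  2.07 -0.    0.98 -0.57]
turn(tool) [-0.0036  0.0057 -0.0069] shift before turn [0.0042 0.0033 0.0775] shift after turn [0.0037 0.003  0.0775]
```

Emit:
arm_command([
  {"delta_rot":[-0.003,0.005,-0.006],"xyz":[0.002,0.002,0.02],"gripper":0.0854},
  {"delta_rot":[0,0,0],"xyz":[0,0,0.03],"gripper":0.0854},
  {"delta_rot":[0,0,0],"xyz":[0,0,0.02],"gripper":0.0854},
  {"delta_rot":[0,0,0],"xyz":[0,0,0],"gripper":0.0854},
  {"delta_rot":[0,0,0],"xyz":[0,0,0],"gripper":0.0854},
])

```text
time: 18.3
tool_pos: [0.425, 0.3083, 0.0256]
tcp_rot: [-2.63, -1.718, -0.009]
wrist_force: [0.7, 0.4, -0.1]
width: 0.999
```

```bash
python3 g.py .4235 .3075 .014 66.5
```

```text
t 18.3 pos [0.425  0.3083 0.0256] toolx yaw 66.3 w 0.999 q [ 0.58  0.2   2.1   0.    0.83 -0.58]
turn(tool) [ 0.0029 -0.0049 -0.0035] shift before turn [-0.0014 -0.0011  0.0115] shift after turn [-0.0014 -0.001   0.0116]
```

Emit:
arm_command([
  {"delta_rot":[0.003,-0.005,-0.003],"xyz":[-0.0014,-0.001,0.009],"gripper":0.0854},
  {"delta_rot":[0,0,0],"xyz":[0,0,0],"gripper":0.062},
  {"delta_rot":[0,0,0],"xyz":[0,0,0],"gripper":0.062},
  {"delta_rot":[0,0,0],"xyz":[0,0,0],"gripper":0.062},
])

```text
time: 18.7
tool_pos: [0.4236, 0.3074, 0.0166]
tcp_rot: [2.626, 1.724, 0.0]
wrist_force: [-0.2, -1.6, 0.6]
width: 0.729
```

```bash
python3 g.py .4235 .3075 .015 66.5
```

```text
t 18.7 pos [0.4236 0.3074 0.0166] toolx yaw 66.58 w 0.729 q [ 0.58  0.22  2.11 -0.    0.82 -0.58]
turn(tool) [0.0003 0.     0.0015] shift before turn [ 0.0001 -0.0001  0.0016] shift after turn [ 0.0001 -0.0001  0.0016]
```

Emit:
arm_command([
  {"delta_rot":[0,0,0],"xyz":[0,0,0],"gripper":0.05},
  {"delta_rot":[0,0,0],"xyz":[0,0,0],"gripper":0.05},
  {"delta_rot":[0,0,0],"xyz":[0,0,0],"gripper":0.05},
  {"delta_rot":[0,0,0],"xyz":[0,0,0],"gripper":0.05},
  {"delta_rot":[0,0,0],"xyz":[0,0,0],"gripper":0.05},
], force=35)

```text
time: 19.2
tool_pos: [0.4233, 0.307, 0.0168]
tcp_rot: [2.625, 1.724, -0.001]
wrist_force: [-1.6, -4.8, 5.8]
width: 0.698
```

```bash
python3 g.py .4235 .3075 .015 66.5
```

```text
t 19.2 pos [0.4233 0.307  0.0168] toolx yaw 66.59 w 0.698 q [ 0.58  0.22  2.11 -0.    0.82 -0.58]
turn(tool) [0.0001 0.0009 0.0016] shift before turn [ 0.0006 -0.0001  0.0018] shift after turn [ 0.0006 -0.0001  0.0018]
```

Emit:
arm_command([
  {"delta_rot":[0,0,0],"xyz":[0,0,-0.005],"gripper":0.05},
  {"delta_rot":[0,0,0],"xyz":[0,0,-0.01],"gripper":0.05},
  {"delta_rot":[0,0,0],"xyz":[0,0,-0.02],"gripper":0.05},
  {"delta_rot":[0,0,0],"xyz":[0,0,-0.03],"gripper":0.05},
  {"delta_rot":[0,0,0],"xyz":[0,0,-0.03],"gripper":0.05},
  {"delta_rot":[0,0,0],"xyz":[0,0,-0.03],"gripper":0.05},
  {"delta_rot":[0,0,0],"xyz":[0,0,0],"gripper":0.05},
  {"delta_rot":[0,0,0],"xyz":[0,0,0],"gripper":0.05},
])

```text
time: 20.0
tool_pos: [0.4232, 0.3074, 0.1408]
tcp_rot: [-2.626, -1.725, -0.001]
wrist_force: [-0.9, -0.6, -9.7]
width: 0.698
```

```bash
python3 g.py .51 -.215 .14 80.2 ; python3 g.py .51 -.215 .14 80.2 -9.8 15; python3 pic.py 4
```

```text
t 20.0 pos [0.4232 0.3074 0.1408] toolx yaw 66.59 w 0.698 q [ 0.58  0.05  2.02  0.    1.07 -0.58]
turn(tool) [ 2.000e-04 -4.000e-04 -2.375e-01] shift before turn [-0.4449  0.2872  0.0007] shift after turn [-0.5     0.1745  0.0008]
t 20.0 pos [0.4232 0.3074 0.1408] toolx yaw 66.59 w 0.698 q [ 0.58  0.05  2.02  0.    1.07 -0.58]
turn(tool) [-0.2604  0.0307 -0.2362] shift before turn [-0.4449  0.2872  0.0007] shift after turn [-0.5     0.1683  0.046 ]
```

View pics/side4.png

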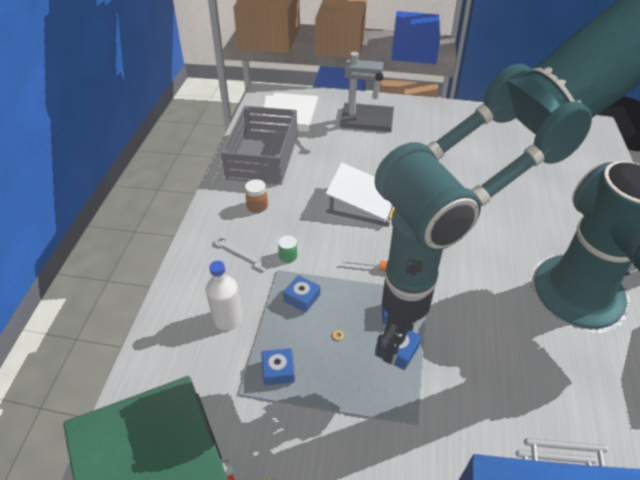

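Emit:
arm_command([
  {"delta_rot":[0,0,0],"xyz":[-0.0124,0.008,0],"gripper":0.05},
  {"delta_rot":[0,0,0],"xyz":[-0.0248,0.016,0],"gripper":0.05},
  {"delta_rot":[0,0,0],"xyz":[-0.0372,0.024,0],"gripper":0.05},
  {"delta_rot":[0,0,0],"xyz":[-0.0372,0.024,0],"gripper":0.05},
  {"delta_rot":[0,0,0],"xyz":[-0.0372,0.024,0],"gripper":0.05},
  {"delta_rot":[0,0,0],"xyz":[-0.0372,0.024,0],"gripper":0.05},
  {"delta_rot":[0,0,0],"xyz":[-0.0372,0.024,0],"gripper":0.05},
  {"delta_rot":[0,0,0],"xyz":[-0.0372,0.024,0],"gripper":0.05},
  {"delta_rot":[0,0,0],"xyz":[-0.0372,0.024,0],"gripper":0.05},
  {"delta_rot":[0,0,0],"xyz":[-0.0372,0.024,0],"gripper":0.05},
  {"delta_rot":[0,0,0],"xyz":[-0.0372,0.024,0],"gripper":0.05},
  {"delta_rot":[0,0,0],"xyz":[-0.0372,0.024,0],"gripper":0.05},
], force=50)

```text
time: 21.3
tool_pos: [0.5011, -0.1749, 0.139]
tcp_rot: [-2.624, -1.722, 0.004]
wrist_force: [1.8, 0.5, -8.8]
width: 0.69
```

Emit:
arm_command([
  {"delta_rot":[0,0,0],"xyz":[-0.025,0.016,0],"gripper":0.05},
  {"delta_rot":[0,0,0],"xyz":[-0.0124,0.008,0],"gripper":0.05},
  {"delta_rot":[-0.13,0.015,-0.118],"xyz":[0,0,0],"gripper":0.05},
  {"delta_rot":[-0.13,0.015,-0.118],"xyz":[0,0,0],"gripper":0.05},
  {"delta_rot":[0,0,0],"xyz":[0,0,0],"gripper":0.05},
  {"delta_rot":[0,0,0],"xyz":[0,0,0],"gripper":0.05},
  {"delta_rot":[0,0,0],"xyz":[0,0,0],"gripper":0.05},
])

```text
time: 22.0
tool_pos: [0.5111, -0.2171, 0.1417]
tcp_rot: [2.302, 1.867, 0.212]
wrist_force: [1.0, -0.6, -9.6]
width: 0.689
```

```bash
cat > s.py <<'E'
import numpy as np,sys
from g import go
n=np.array([-.2552,.0440,.966]);mid=np.array([.5225,-.217,.045])
go(mid+n*float(sys.argv[1]),80.2,(-9.8,15))
E
python3 s.py 0.045; python3 pic.py 5
```

```text
t 22.0 pos [ 0.5111 -0.2171  0.1417] toolx yaw 78.1 w 0.689 q [-0.49 -0.02  2.11  0.09  0.84 -1.9 ]
turn(tool) [-0.0398  0.0059 -0.0363] shift before turn [ 0.0018 -0.0122  0.0518] shift after turn [ 0.002  -0.0142  0.0513]
```

View pics/side5.png

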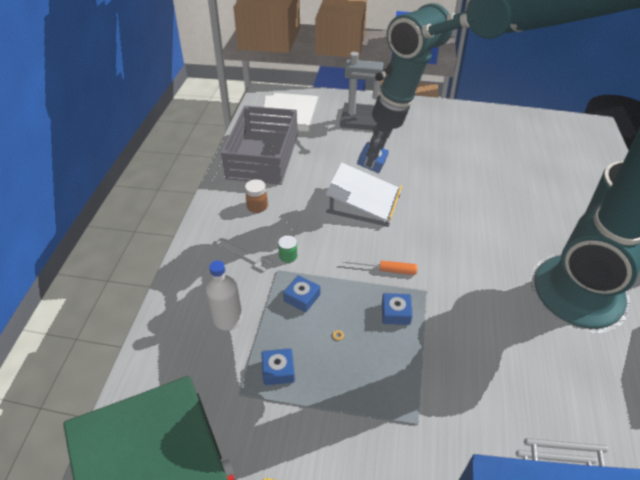

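Emit:
arm_command([
  {"delta_rot":[-0.04,0.006,-0.036],"xyz":[0,0,0],"gripper":0.05},
  {"delta_rot":[0,0,0],"xyz":[0.002,-0.014,0.01],"gripper":0.05},
  {"delta_rot":[0,0,0],"xyz":[0,0,0.02],"gripper":0.05},
  {"delta_rot":[0,0,0],"xyz":[0,0,0.02],"gripper":0.05},
  {"delta_rot":[0,0,0],"xyz":[0,0,0],"gripper":0.05},
  {"delta_rot":[0,0,0],"xyz":[0,0,0],"gripper":0.05},
])

```text
time: 22.7
tool_pos: [0.5105, -0.2146, 0.0892]
tcp_rot: [2.242, 1.89, 0.249]
wrist_force: [0.1, -0.0, -9.2]
width: 0.685
```

```bash
python3 s.py 0.011; python3 pic.py 6; python3 -c "
import cv2
for n,(a,b,c,d) in (('top',(220,400,360,560)),('side',(120,240,280,440))):
    i=cv2.imread(f'pics/{n}6.png')[a:b,c:d];cv2.imwrite(f'pics/{n}6c.png',cv2.resize(i,None,fx=800/i.shape[1]*.95,fy=800/i.shape[1]*.95,interpolation=0)[:600])"
```

```text
t 22.7 pos [ 0.5105 -0.2146  0.0892] toolx yaw 80.27 w 0.685 q [-0.5   0.02  2.19  0.13  0.69 -1.99]
turn(tool) [-0.0006 -0.001   0.0011] shift before turn [-0.0004  0.0004  0.0349] shift after turn [-0.0003  0.0003  0.0349]
```

View pics/side6c.png

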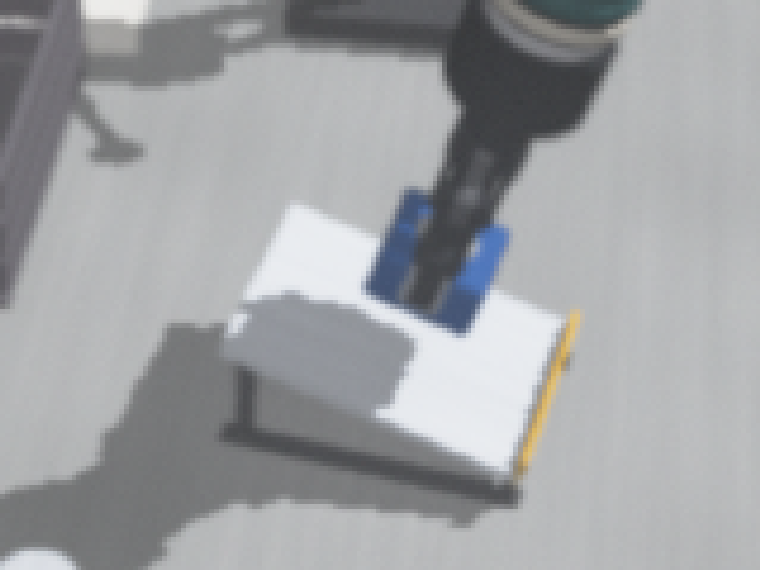

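View pics/top6c.png

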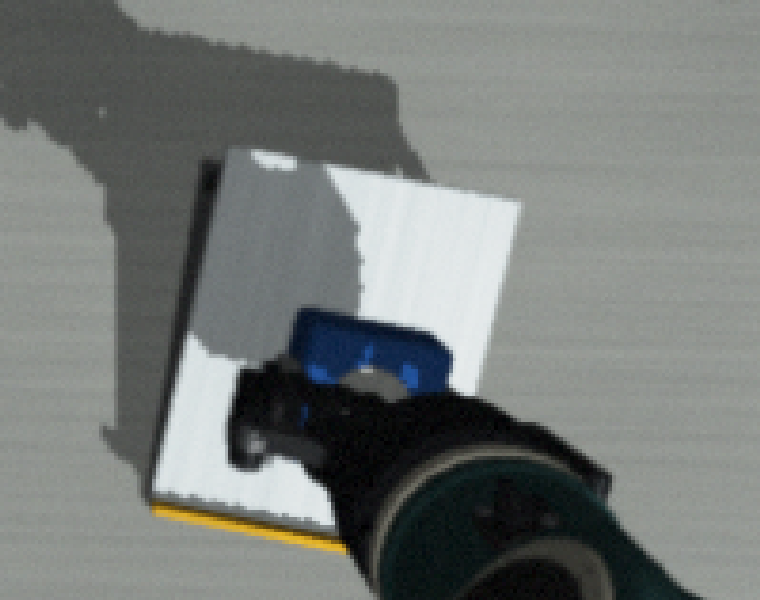

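Emit:
arm_command([
  {"delta_rot":[0,0,0],"xyz":[0,0,0.012],"gripper":0.05},
  {"delta_rot":[0,0,0],"xyz":[0,0,0.01],"gripper":0.05},
  {"delta_rot":[0,0,0],"xyz":[0,0,0.005],"gripper":0.05},
  {"delta_rot":[0,0,0],"xyz":[0,0,0.003],"gripper":0.05},
  {"delta_rot":[0,0,0],"xyz":[0,0,0],"gripper":0.05},
  {"delta_rot":[0,0,0],"xyz":[0,0,0],"gripper":0.05},
])

```text
time: 23.4
tool_pos: [0.5178, -0.2161, 0.0602]
tcp_rot: [2.241, 1.889, 0.25]
wrist_force: [-0.7, 0.3, -9.2]
width: 0.691
```

```bash
python3 s.py 0.011
```

```text
t 23.4 pos [ 0.5178 -0.2161  0.0602] toolx yaw 80.25 w 0.691 q [-0.49  0.08  2.19  0.14  0.63 -2.  ]
turn(tool) [ 0.0006 -0.0005  0.0008] shift before turn [-0.0001  0.0007  0.0049] shift after turn [-0.0001  0.0007  0.0049]
```

Emit:
arm_command([
  {"delta_rot":[0,0,0],"xyz":[0,0,0.001],"gripper":0.05},
  {"delta_rot":[0,0,0],"xyz":[0,0,0.001],"gripper":0.05},
  {"delta_rot":[0,0,0],"xyz":[0,0,0],"gripper":0.05},
])

```text
time: 23.7
tool_pos: [0.5183, -0.2162, 0.0585]
tcp_rot: [2.241, 1.889, 0.25]
wrist_force: [-0.9, -0.6, -9.4]
width: 0.688
```

Emit:
arm_command([
  {"delta_rot":[0,0,0],"xyz":[0,0,0.001],"gripper":0.05},
  {"delta_rot":[0,0,0],"xyz":[0,0,0],"gripper":0.05},
])

```text
time: 23.9
tool_pos: [0.5185, -0.2162, 0.0573]
tcp_rot: [2.241, 1.889, 0.25]
wrist_force: [-0.2, -0.1, -9.4]
width: 0.693
```

```bash
python3 s.py 0.011
```

```text
t 23.9 pos [ 0.5185 -0.2162  0.0573] toolx yaw 80.25 w 0.693 q [-0.49  0.09  2.19  0.14  0.62 -2.  ]
turn(tool) [ 0.0006 -0.0005  0.0008] shift before turn [-0.0002  0.0008  0.0019] shift after turn [-0.0001  0.0008  0.0019]
```

Emit:
arm_command([
  {"delta_rot":[0,0,0],"xyz":[0,0,0.001],"gripper":0.05},
  {"delta_rot":[0,0,0],"xyz":[0,0,0],"gripper":0.05},
])

```text
time: 24.1
tool_pos: [0.5188, -0.2162, 0.0563]
tcp_rot: [2.241, 1.889, 0.25]
wrist_force: [-0.1, -0.1, -9.0]
width: 0.689
```

Emit:
arm_command([
  {"delta_rot":[0,0,0],"xyz":[0,0,0.001],"gripper":0.05},
  {"delta_rot":[0,0,0],"xyz":[0,0,0],"gripper":0.05},
])

```text
time: 24.3
tool_pos: [0.519, -0.2163, 0.0553]
tcp_rot: [2.241, 1.889, 0.25]
wrist_force: [0.8, -0.4, -8.6]
width: 0.695
```

Emit:
arm_command([
  {"delta_rot":[0,0,0],"xyz":[0,0,0.0005],"gripper":0.05},
  {"delta_rot":[0,0,0],"xyz":[0,0,0],"gripper":0.05},
])

```text
time: 24.5
tool_pos: [0.5191, -0.2163, 0.0553]
tcp_rot: [2.241, 1.889, 0.25]
wrist_force: [-2.9, 1.0, -3.9]
width: 0.692
```

Emit:
arm_command([
  {"delta_rot":[0,0,0],"xyz":[0,0,0.0005],"gripper":0.05},
  {"delta_rot":[0,0,0],"xyz":[0,0,0],"gripper":0.05},
])

```text
time: 24.7
tool_pos: [0.5192, -0.2163, 0.0553]
tcp_rot: [2.241, 1.889, 0.249]
wrist_force: [-7.0, 2.2, 2.3]
width: 0.693
```

```bash
python3 s.py 0.011; python3 -c "
from workcell import bot;s=bot.read_state();print(s['wrist_force'],s['torque'])"; python3 pic.py 7;python3 -c "
import cv2
i=cv2.imread('pics/side7.png')[120:240,280:440];cv2.imwrite('pics/side7c.png',cv2.resize(i,None,fx=5,fy=5,interpolation=0))"
```

```text
t 24.7 pos [ 0.5192 -0.2163  0.0553] toolx yaw 80.27 w 0.693 q [-0.49  0.09  2.19  0.14  0.62 -2.  ]
turn(tool) [ 0.0004 -0.0006  0.001 ] shift before turn [-0.0001  0.0006 -0.0002] shift after turn [-0.0001  0.0006 -0.0002]
[-6.97314396  2.19182315  2.27440355] [ 0.31476565  1.19139978 -0.03383318]
```

View pics/side7c.png

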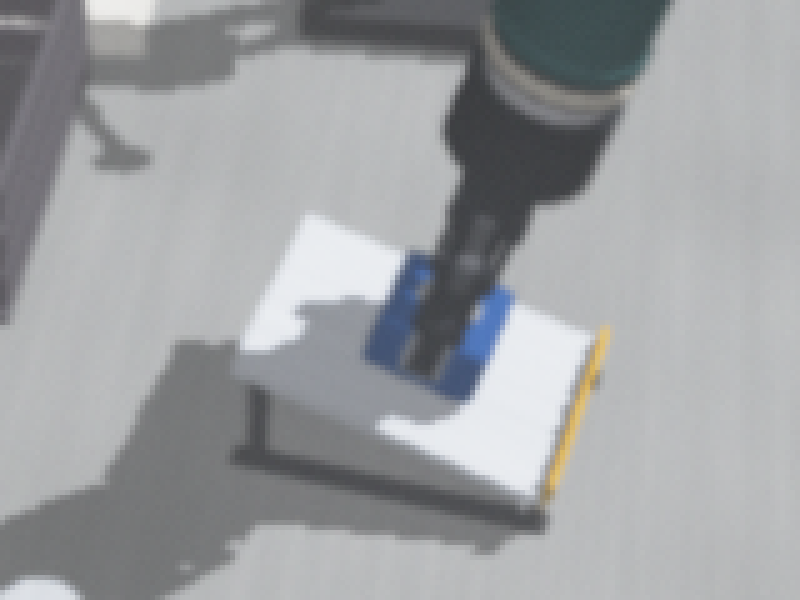

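Emit:
arm_command([
  {"delta_rot":[0,0,0],"xyz":[0,0,0],"gripper":0.05},
  {"delta_rot":[0,0,0],"xyz":[0,0,0],"gripper":0.05},
  {"delta_rot":[0,0,0],"xyz":[0,0,0],"gripper":0.061},
  {"delta_rot":[0,0,0],"xyz":[0,0,0],"gripper":0.063},
  {"delta_rot":[0,0,0],"xyz":[0,0,0],"gripper":0.066},
  {"delta_rot":[0,0,0],"xyz":[0,0,0],"gripper":0.072},
  {"delta_rot":[0,0,0],"xyz":[0,0,0],"gripper":0.0854},
  {"delta_rot":[0,0,0],"xyz":[0,0,0],"gripper":0.0854},
  {"delta_rot":[0,0,0],"xyz":[0,0,0],"gripper":0.0854},
], force=20)

```text
time: 25.7
tool_pos: [0.5193, -0.2163, 0.0544]
tcp_rot: [2.241, 1.889, 0.25]
wrist_force: [0.7, 0.4, 0.2]
width: 1.001
```

```bash
python3 s.py 0.011; python3 pic.py 8;python3 -c "
import cv2
i=cv2.imread('pics/side8.png')[120:240,280:440];cv2.imwrite('pics/side8c.png',cv2.resize(i,None,fx=5,fy=5,interpolation=0))"
```

```text
t 25.7 pos [ 0.5193 -0.2163  0.0544] toolx yaw 80.25 w 1.001 q [-0.49  0.09  2.19  0.14  0.61 -2.  ]
turn(tool) [ 0.0007 -0.0004  0.0008] shift before turn [-0.0001  0.0007 -0.0011] shift after turn [-0.0001  0.0007 -0.0011]
```

View pics/side8c.png

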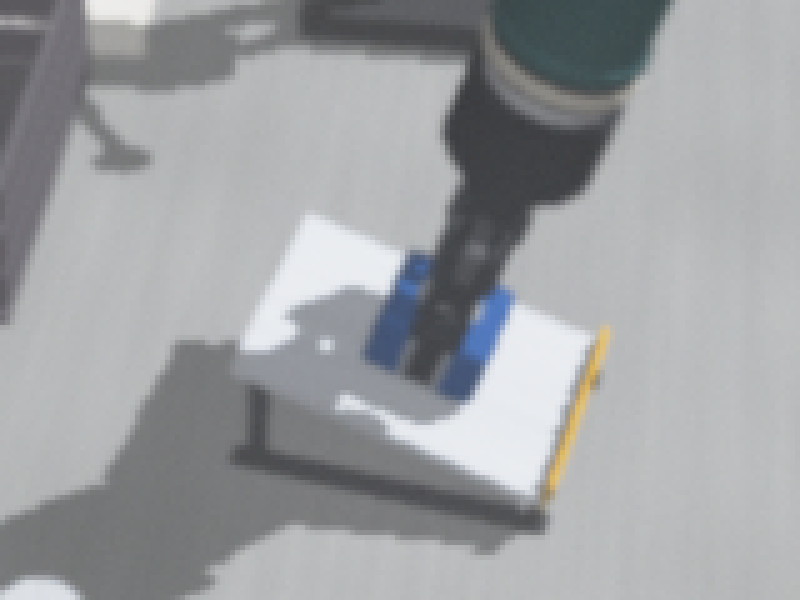

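The weight stays put with the jaws open, its corners unmoved at (365,360) and (465,395) in the crop. I'll retract along the tool axis.

Emit:
arm_command([
  {"delta_rot":[0,0,0],"xyz":[0,0,-0.01],"gripper":0.0854},
  {"delta_rot":[0,0,0],"xyz":[0,0,-0.02],"gripper":0.0854},
  {"delta_rot":[0,0,0],"xyz":[0,0,-0.03],"gripper":0.0854},
  {"delta_rot":[0,0,0],"xyz":[0,0,-0.04],"gripper":0.0854},
  {"delta_rot":[0,0,0],"xyz":[0,0,-0.04],"gripper":0.0854},
  {"delta_rot":[0,0,0],"xyz":[0,0,-0.04],"gripper":0.0854},
  {"delta_rot":[0,0,0],"xyz":[0,0,0],"gripper":0.0854},
  {"delta_rot":[0,0,0],"xyz":[0,0,0],"gripper":0.0854},
  {"delta_rot":[0,0,0],"xyz":[0,0,0],"gripper":0.0854},
  {"delta_rot":[0,0,0],"xyz":[0,0,0],"gripper":0.0854},
])

```text
time: 26.8
tool_pos: [0.4723, -0.2079, 0.2263]
tcp_rot: [2.243, 1.891, 0.248]
wrist_force: [-0.9, 0.1, -0.9]
width: 1.001
```

```bash
python3 s.py 0.011; python3 pic.py 9;python3 m.py 9; python3 -c "
from m import *
import cv2
for k in '9':
  t,s=load(k)
  for n,c in (('t',t),('s',s)):
    v,u=np.mgrid[:480,:640];P=pts(c,np.c_[u.ravel(),v.ravel()]);hsv=cv2.cvtColor(c['pixels'],cv2.COLOR_RGB2HSV).reshape(-1,3)
    b=(hsv[:,0]>100)&(hsv[:,0]<125)&(hsv[:,1]>120)&(P[:,0]>.45)&(P[:,0]<.6)&(P[:,1]<-.14)&(P[:,1]>-.3)&(P[:,2]>.06)&(P[:,2]<.11)&(c['range_z'].ravel()>0)
    q=P[b];h=(q-[.5225,-.217,.045])@[-.2552,.044,.966]
    q=q[h>.034];print(n,len(q),q.mean(0),np.percentile(h,[5,50,95]))
    if len(q)>50:
      A=np.c_[q[:,:2],np.ones(len(q))];kk=np.linalg.lstsq(A,q[:,2],rcond=None)[0];print(np.degrees(np.arctan(np.hypot(*kk[:2]))))
"
```

```text
t 26.8 pos [ 0.4723 -0.2079  0.2263] toolx yaw 80.26 w 1.001 q [-0.52 -0.2   2.12  0.11  0.99 -1.97]
turn(tool) [-0.0025 -0.0016  0.0006] shift before turn [-0.0008  0.0028  0.1774] shift after turn [-0.0005  0.0024  0.1774]
top [238.92840576 369.57397461] [0.422 0.131 0.044] [array([421.4, 133.4]), array([59. , 59.8]), np.float64(6.1)] 0.043907248009206534
top [451.55255127 320.50610352] [ 0.514 -0.214  0.082] None None
top [250.51246643 249.36152649] [0.624 0.121 0.044] [array([625.4, 123.2]), array([59.1, 58.8]), np.float64(66.7)] 0.04411194991054357
top [144.459198   239.26940918] [0.635 0.305 0.044] [array([638. , 306.8]), array([60.6, 60. ]), np.float64(15.4)] 0.04390063117733378
side [276.93151855 361.72018433] [0.635 0.318 0.044] [array([637. , 310.1]), array([55.6, 60.6]), np.float64(16.3)] 0.044429878438889514
side None [0.422 0.149 0.044] [array([420.7, 136.6]), array([56. , 58.8]), np.float64(5.7)] 0.04367262353203538
side None [0.609 0.139 0.043] [array([623.1, 126. ]), array([58.2, 57.2]), np.float64(64.5)] 0.04387265058611978
tri [0.6387 0.3081 0.0448] 0.0001
t 871 [ 0.51421673 -0.21382909  0.08148209] [0.02076014 0.03712458 0.03967338]
14.465626989660525
s 172 [ 0.51267401 -0.20536619  0.08136361] [0.03516863 0.03804589 0.04102353]
14.633408047924807
```

View pics/side9.png

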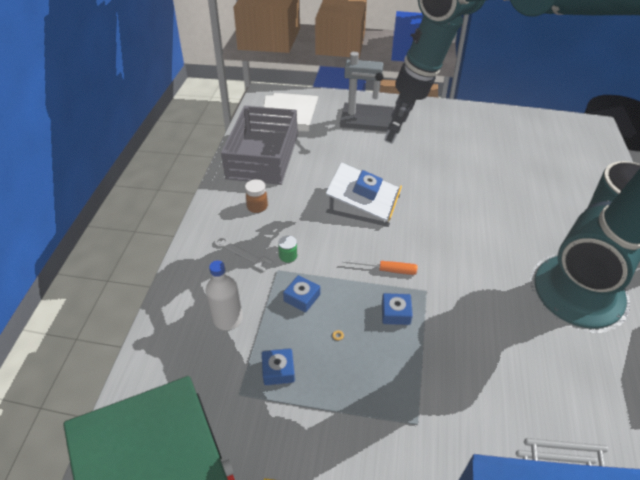

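View pics/top9.png

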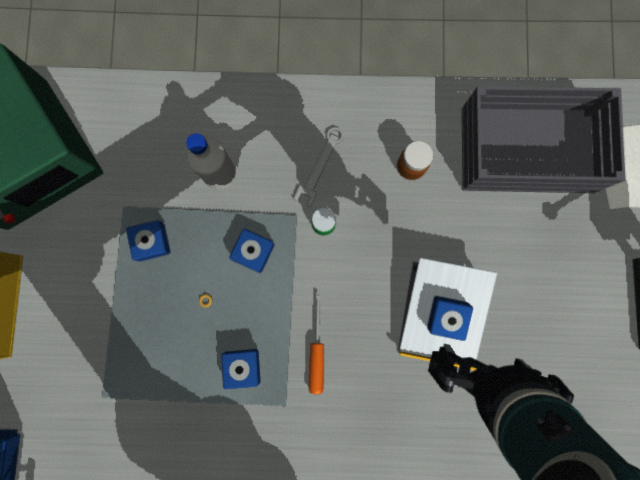

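```bash
python3 - <<'E'
from workcell import read_camera,bot
import numpy as np
a=dict(np.load("top9.npz"))["pixels"]
for _ in range(12): c=read_camera("top")
np.savez("top10.npz",**c);np.savez("side10.npz",**read_camera("side"))
print(np.abs(c["pixels"][255:345,395:500].astype(int)-a[255:345,395:500]).mean())
E
python3 m.py 10|head -2; python3 -c "
from workcell import bot; print(bot.finish_job(),bot.read_state()['time'])"
```

```text
1.9585185185185185
top [238.94897461 369.58016968] [0.422 0.131 0.044] [array([421.3, 133.4]), array([59.1, 59.5]), np.float64(6.5)] 0.04406305736188976
top [451.55255127 320.50610352] [ 0.514 -0.214  0.082] None None
the job is handed in; nothing more can be done
the job is handed in; nothing more can be done
```

The gripping weight now stands alone on the middle of the slope, and I handed the job in soon after 27 s of the 72 s allowed. It was the one near the robot on its left side, at about (0.458, 0.291).

**Sliding:** I slid all four weights about 37–42 mm by pushing one face with the partly closed, straddling fingers, without gripping or lifting them. The drag readings were:

| Weight | Drag felt at the wrist |
|---|---|
| Near, left: (0.458, 0.291) | about 6.3 N |
| Near, right: (0.463, 0.138) | about 3 N |
| Far, right: (0.591, 0.138) | about 2–3 N |
| Far, left: (0.598, 0.297) | about 2–3 N |

**Placing:** I lifted that weight, tilted it to match the slope, lowered it until it touched, then released it and backed away.

**Last checks:**
- **On the slope:** The weight's top face leans about 14.5°, and its centre is only a few millimetres from the slope's middle. Its position in the picture did not change over about half a second, and it is well clear of the lip.
- **On the plate:** The other three stand upright, with their tops still at 44 mm. In the pictures the washer, screwdriver and other items look unmoved.
- **Disagreement:** The three glazed weights read higher than the stated 0.6–1.2 N. I did not find out why. The fourth was still at least twice as heavy to drag and within the stated 4.8–7.8 N, and it held on the slope by itself.

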